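# Turn the block in the vice and stand the jack feet for degreasing

### The job

Set these parts up for degreasing: slide the vice jaw back, take out the milled block, turn it so that the face with the pocket points up, and clamp it snugly between the jaws again, near the middle of the jaws and down on the bed; and stand every fallen jack foot upright on its base plate, wholly on the black rubber mat. Once all of that is set, press the white cap of the fixed spray canister right down for a moment and let it spring back up. Leave everything set up as it is, and do not disturb the drink can, the screwdriver or the blue bin.

Things in the scene. Friction and masses are not known exactly. Their poses are not given: they have to be found in the camera images.
- vice: low slide-jaw vice bolted to the bench. Origin: on the bench, under its middle; x is the clamping direction, towards the fixed jaw (roughly away from the robot); y along the jaws; z up. Bed 46 mm wide (y), its top 35 mm above the bench, from x = -160 to +90 mm. Fixed jaw: 40 mm wide, clamping face at x = +35 mm (it faces -x), top 57 mm above the bench
- jaw (a joint): gap between the two jaw faces in m: 0 closed, up to 0.078 open. The sliding jaw (40 mm wide, top 57 mm above the bench, 25 mm thick) slides to vice -x as it opens, with a stiff friction of about 5 N, and stays where it is left
- jaw_grip (a point): grip point of the sliding jaw: a black upright tab 16 mm (x) x 24 mm (y), from 43 to 80 mm above the bench; the point lies in its axis 65 mm above the bench, and 58 mm behind the sliding jaw's face. Best pinched from above across its 24 mm
- block: milled aluminium block 50 x 60 x 40 mm (its x, y, z), 0.3 kg, with a pocket 26 x 36 mm (x, y), 12 mm deep, in the middle of its +z face. Origin: centre of the face on the far side from the pocket; z points out through the pocket. At first clamped across its 40 mm, pocket facing the fixed jaw, its 60 mm length along the vice's y (10 mm proud of the jaws at each end)
- foot1: fallen jack foot: steel weldment, square base plate 56 x 56 x 8 mm with a round tube, diameter 30 mm, standing in its middle, 75 mm tall in all, 0.22 kg. Origin: centre of the underside of the base plate; z runs from there up the tube. At first it lies on a plate edge and the tube's end, tube pointing roughly away from the robot. May be absent
- foot2: fallen jack foot: steel weldment, square base plate 56 x 56 x 8 mm with a round tube, diameter 30 mm, standing in its middle, 75 mm tall in all, 0.22 kg. Origin: centre of the underside of the base plate; z runs from there up the tube. At first it lies on a plate edge and the tube's end, tube pointing roughly away from the robot. May be absent
- foot3: fallen jack foot: steel weldment, square base plate 56 x 56 x 8 mm with a round tube, diameter 30 mm, standing in its middle, 75 mm tall in all, 0.22 kg. Origin: centre of the underside of the base plate; z runs from there up the tube. At first it lies on a plate edge and the tube's end, tube pointing roughly away from the robot. May be absent
- mat: black rubber mat fixed on the bench, 150 x 360 x 5 mm (x, y, z). Origin: centre of its underside
- canister: spray canister fixed upright to the bench on a 90 mm square foot, aluminium, diameter 60 mm. Origin: centre of its underside; z up
- cap_top (a point): centre of the top of the canister's white sprung cap (diameter 32 mm), 184 mm above the bench when up
- cap (a joint): how far the cap is pressed, in m: 0 up, 0.007 right down (takes about 6 N)
- drink_can: bystander: aluminium drink can, diameter 66, 120 mm tall; origin: centre of its underside
- screwdriver: bystander: screwdriver lying on the bench; origin at its middle
- blue_bin: bystander: open blue plastic bin 200 x 110 x 90 mm; origin: centre of its underside
Mind the look-alikes: they are no part of the job. What is shaped like the block but orange, purple or turquoise is not meant.

How it is judged:
By the outcome, as a careful person would: the job done as asked, in the order asked, and still so for the second after the job is handed in, with the robot touching nothing.
Of foot1, foot2, foot3 only 2 to 3 are there at a start; the rules pass over those that are not, and their reading is None.
At some moment in a run one of foot1, foot2, foot3 may be knocked a few centimetres aside while the robot is not near it.
It also fails if it takes over 210 s, if anything falls off the work surface, if the arm or the gripper's body presses on something with over 40 N, if the wrist force passes 120 N, or if a joint passes its speed limit or range.

### The arm

A 6-joint arm with a two-finger parallel gripper is mounted at the origin on the work surface. World frame = base frame: x ahead of the robot, y to its left, z up, the work surface at z = 0. Lengths are in m, angles in rad, forces in N, time in s.
With the tool pointing down it reaches from about 0.35 to 0.875 m from the base axis. Payload 4.2 kg.
Tool frame: the origin (TCP) lies on the centre line of the jaws, within the pads' length; the fingertips stand ahead of it and the grasp point (between the pads) lies 5 mm behind it (tip_reach is the z of the fingertips in the tool frame, in m); z points along the fingers, y is the line along which they close (so a half turn about z gives the same grasp; the last joint's range is limited). The gripper opens to 85 mm and grips with 20 to 120 N. Pads are 22 mm wide; open, the fingers measure 114 mm over their backs; the gripper's body (76 mm by 85 mm) begins 54 mm behind the grasp point. The pads swing forward as they close: fully open they stand 13 mm farther back than shut.
Start: joints at [-0.976, 0.385, 0.008, 0, -1.194, -0.259], TCP at [0.206, -0.59, 0.245] pointing down, gripper open.
Joint ranges: [-3.14, 3.14], [-1.21, 2.06], [-1.07, 1.41], [-3.16, 2.05], [-2.99, -0.16], [-3.1, 3.1]. Speed limits (rad/s): [2.79, 2.79, 3.14, 3.14, 3.14, 3.14].

### API

Orientations are given as a unit quaternion [w, x, y, z].
In Python, from cell import * gives the robot as it stands.
- The arm moves only by the shell command python3 -m handwheel 'ROWS' [FORCE]. ROWS is JSON, a list of rows, each an object with "grip": the opening, from -1 (shut) to 1 (fully open); "xyz": the shift along the tool's x, y, z in cm, a list of three; "dr": the turn, a rotation vector about the tool's x, y, z in degrees, a list of three. In form: [{"grip": grip, "xyz": [tx, ty, tz], "dr": [wx, wy, wz]}, ...]. A call has 1 to 10 rows; each row is the pose to reach, as a shift and turn from the pose commanded when the call began, along the tool's axes at that moment; what a row does not reach only later rows make up. A row lasts 1/10 s, in which the tool goes at most 50 mm and 8.59 degrees, less where a joint would pass 70% of its speed; a pose out of reach is approached as far as the arm can. A call with a gripper value outside its range is refused whole. The fingers move at their own pace and stop on an object; FORCE is the grip in N (left out, the last holds). Time passes only in rows, so rows that repeat a pose let the fingers close. It gives the time, the measured TCP pose, the force, the opening and the grip force at its end, in the units of the state.
- sense(): the state, without advancing time (a new reading comes with each control period).
- get_image(name): name is "scene" or "top"; returns the picture (480x640x3 uint8, red, green, blue); there is no depth.
- camera_model(name): a dict with "mtx" (3x3 intrinsics, pixels), "R" (3x3) and "t" (3): a world point X has camera coordinates R X + t. Camera axes: x right, y down, z forward; pixel columns grow to the right and rows downward; lengths in m; the calibration is good to about 2 mm. A picture is of the moment at which its call begins. camera_model takes no time and is no camera call.
- sign_off(): hands the job in; it is judged then, once.
The state is a dict: "t": time; "q": joint angles; "joint_vel": joint speeds; "effort": joint torques, N m; "position": TCP position; "ee_rot": TCP orientation; "ft_force": force on the tool from outside, world axes, zero at the start; "wrist_torque": the same for the moment, N m; "gripper_width": finger opening in m; "grip_force": force on a finger pad.
Only numpy, scipy, OpenCV 4.12 (cv2) and the standard library are available. Lean on these libraries where they do the work, as an engineer would, in place of code of your own. Each camera call takes 0.05 s, during which the arm holds its last target. There are 200 camera calls.

## Working session

There is one attempt and no reset: what is moved stays moved. The work goes in short steps, Python scripts to look and compute and a shell command to move; the robot and the scene stay as the last step left them, time stands still between calls to the robot, and variables do not carry over. Pictures are saved under pics/ and viewed, at most 14 in all, crops included, and the job is handed in when it is done.

```bash
ls; mkdir -p pics; python3 - <<'E'
from cell import *
import cv2
for n in ("scene","top"):
    cv2.imwrite(f"pics/{n}0.png",get_image(n)[:,:,::-1])
    c=camera_model(n); print(n,c)
s=sense();print(s)
E
```

```text
pics
scene {'mtx': array([[581.78452949,   0.        , 325.74398023],
       [  0.        , 581.78452949, 236.70215605],
       [  0.        ,   0.        ,   1.        ]]), 'R': array([[ 0.79602718,  0.60501268, -0.0173316 ],
       [ 0.39006614, -0.53469229, -0.74963495],
       [-0.46280572,  0.58996933, -0.66162456]]), 't': array([-0.44685517, -0.13739052,  2.26753793])}
top {'mtx': array([[450.47383445,   0.        , 314.04706798],
       [  0.        , 450.47383445, 233.50786033],
       [  0.        ,   0.        ,   1.        ]]), 'R': array([[ 0.01610765, -0.99942183,  0.02994234],
       [-0.98474066, -0.02104659, -0.17275089],
       [ 0.17328119, -0.02670283, -0.98451033]]), 't': array([-0.04938209,  0.61759288,  1.2436433 ])}
{'t': 0.1, 'q': array([-9.76412783e-01,  3.85491326e-01,  6.75016723e-03, -4.53900511e-04,
       -1.19401071e+00, -2.58618151e-01]), 'joint_vel': array([-0.00076573, -0.00206219,  0.00239922,  0.00256474,  0.00012977,
       -0.00025024]), 'effort': array([-5.76540970e-04, -3.93319523e+01,  1.88928562e+01,  4.19793651e+00,
       -2.61056557e-03,  7.19573137e-06]), 'position': array([ 0.20579712, -0.5896125 ,  0.24431628]), 'ee_rot': array([-2.12440722e-04, -1.67012573e-01,  9.85954259e-01,  9.77448743e-04]), 'ft_force': array([-0.30411283, -0.67615953, -0.65077162]), 'wrist_torque': array([ 0.03060288,  0.01585647, -0.00376929]), 'grip_force': 0.0, 'gripper_width': 0.08525438110870427}
```

View pics/scene0.png

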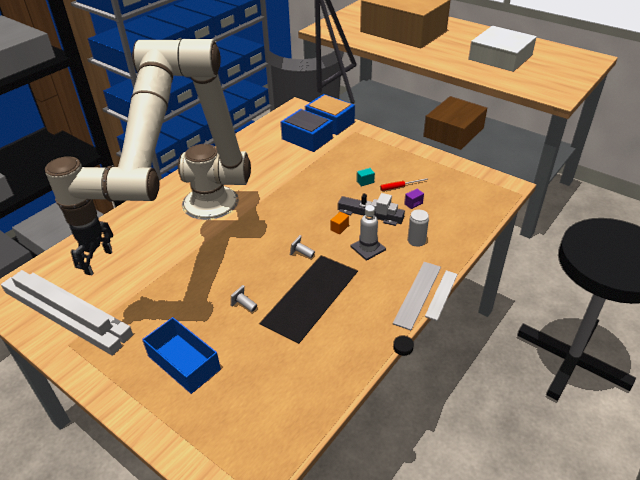

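View pics/top0.png

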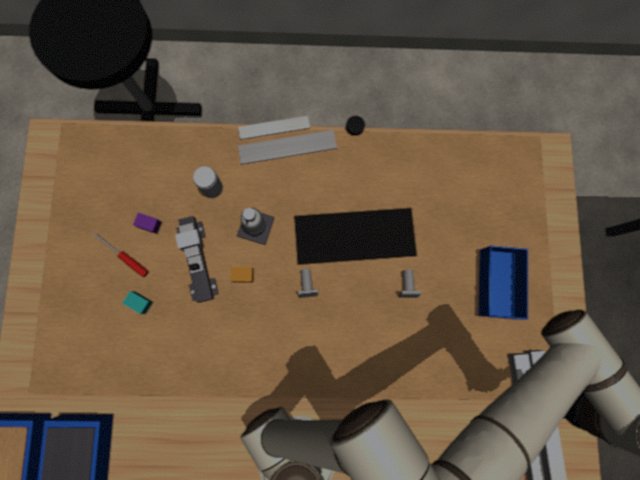

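The scene shows the vice with the silver block at scene (382,207), top (190,240). Two feet lie at top (308,283) and (409,284), and the mat is at (355,236). The canister cap is at top (251,214).
Things that could be taken for the block, by top pixel: orange (242,274), purple (147,223), turquoise (137,302) and the silver one in the vice (189,238). I choose the silver one and check it in a crop.

```bash
cat > h.py <<'E'
import numpy as np, cv2
from cell import *
from scipy.spatial.transform import Rotation as Rn
from scipy.optimize import least_squares
def proj(n,X):
    c=camera_model(n); p=(np.atleast_2d(X)@c["R"].T+c["t"])@c["mtx"].T
    return p[:,:2]/p[:,2:]
def onz(n,uv,z):
    c=camera_model(n); d=c["R"].T@np.linalg.solve(c["mtx"],[*uv,1]); o=-c["R"].T@c["t"]
    return o+d*(z-o[2])/d[2]
def crop(im,x,y,w,h,f): return cv2.resize(im[y:y+h,x:x+w],None,fx=f,fy=f,interpolation=cv2.INTER_CUBIC)
def tool():
    s=sense(); q=s["ee_rot"]; return s["position"],Rn.from_quat([q[1],q[2],q[3],q[0]])
def go(p,R=None):
    "shift (cm) and rotvec (deg) in tool axes to reach world p,R"
    P,T=tool(); x=T.inv().apply(np.array(p)-P)*100
    print("xyz",x.round(2),"dr",(np.degrees((T.inv()*R).as_rotvec()).round(1) if R is not None else ""))
E
python3 - <<'E'
from h import *
t=cv2.imread("pics/top0.png");s=cv2.imread("pics/scene0.png")
a=crop(t,165,200,115,115,5.2)[:590];b=crop(s,325,160,115,115,1)
cv2.imwrite("pics/c1.png",crop(t,160,200,125,110,5.4)[:594,:])
cv2.imwrite("pics/c2.png",np.vstack([crop(t,285,200,140,105,5.4)[:,:]])[:567])
cv2.imwrite("pics/c3.png",crop(s,325,160,110,105,5.6))
for n,uv,z in [("top",(190,237),.075),("top",(251,214),.184),("top",(308,283),.02),("top",(409,284),.02),("top",(355,236),.005)]: print(uv,onz(n,uv,z).round(3))
E
```

```text
(190, 237) [0.597 0.311 0.075]
(251, 214) [0.644 0.13  0.184]
(308, 283) [ 0.478 -0.024  0.02 ]
(409, 284) [ 0.481 -0.319  0.02 ]
(355, 236) [ 0.622 -0.162  0.005]
```

View pics/c1.png

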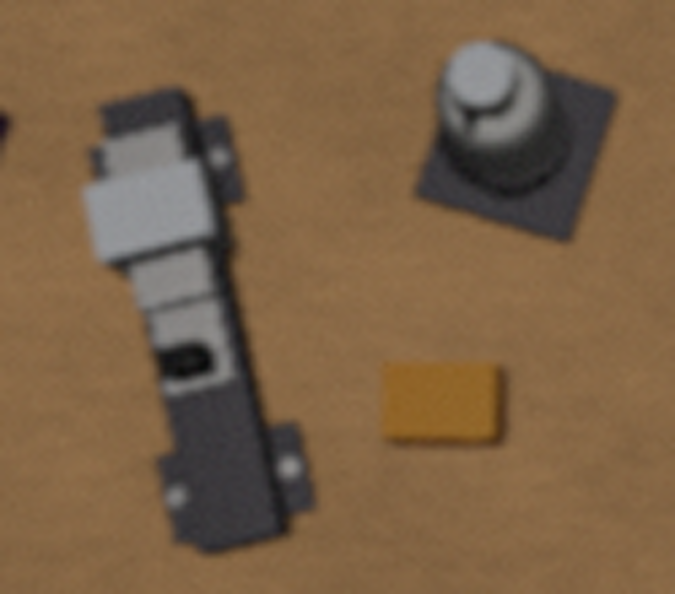

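View pics/c2.png

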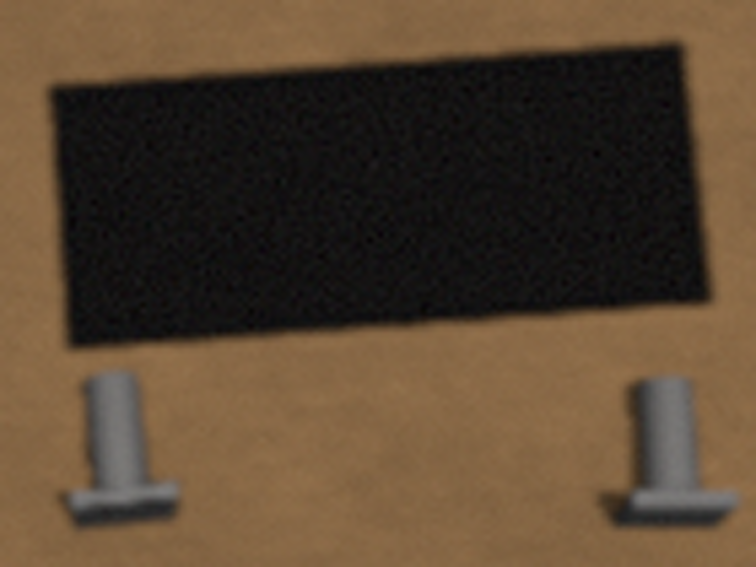

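View pics/c3.png

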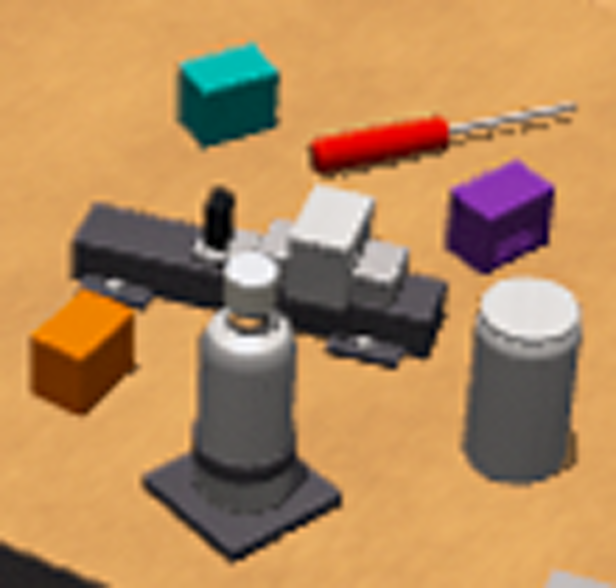

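The crops confirm the silver block in the vice: its top face spans c1 crop (85,187)–(217,238), with the black tab at (187,358). Two feet lie with their tubes pointing away from the robot. Next I fit poses.

```bash
python3 - <<'E'
from h import *
import cell; print([k for k in dir(cell) if not k.startswith("_")][:60], getattr(cell,"tip_reach",None))
o=np.array([160,200]);P=np.array([(85,187),(205,160),(217,238),(102,262)])/5.4+o-.4
B=np.array([onz("top",p,.085)[:2] for p in P]); print("block top c",B.mean(0).round(4),np.linalg.norm(np.roll(B,-1,0)-B,axis=1).round(3))
u=B[0]+B[1]-B[2]-B[3]; v=B[0]+B[3]-B[1]-B[2]; print("yaw x",np.degrees(np.arctan2(u[1],u[0])),"y-90",np.degrees(np.arctan2(v[1],v[0]))-90)
o2=np.array([325,160]);S=np.array([(317,187),(374,198),(345,250),(290,237)])/5.6+o2-.4
C=np.array([onz("scene",p,.085)[:2] for p in S]);print("scene",C.mean(0).round(4),np.linalg.norm(np.roll(C,-1,0)-C,axis=1).round(3))
print("tab",onz("top",np.array([187,355])/5.4+o-.4,.08).round(4),onz("scene",np.array([220,192])/5.6+o2-.4,.08).round(4))
print("cap",onz("top",np.array([483,77])/5.4+o-.4,.184).round(4),onz("scene",np.array([251,270])/5.6+o2-.4,.184).round(4))
o=np.array([285,200])
M=[onz("top",np.array(p)/5.4+o-.4,.005).round(4)[:2] for p in [(50,90),(682,45),(710,298),(72,347)]];print("mat",M,np.mean(M,0))
for nm,e,pl in [("A",(112,375),(123,497)),("B",(663,380),(682,500))]:
    print(nm,"tube end top",onz("top",np.array(e)/5.4+o-.4,.03).round(4),"plate upper mid",onz("top",np.array(pl)/5.4+o-.4,.055).round(4))
E
```

```text
['IKError', 'camera_model', 'get_image', 'sense', 'sign_off', 'tip_reach'] 0.014
block top c [0.5906 0.3142] [0.063 0.042 0.059 0.04 ]
yaw x 14.078345247550985 y-90 13.822138818519647
scene [0.5899 0.3152] [0.039 0.059 0.037 0.057]
tab [0.5174 0.2931 0.08  ] [0.5119 0.301  0.08  ]
cap [0.6438 0.1355 0.184 ] [0.6449 0.1345 0.184 ]
mat [array([0.6785, 0.0225]), array([ 0.7124, -0.3327]), array([ 0.5691, -0.3453]), array([0.5351, 0.007 ])] [ 0.623775 -0.162125]
A tube end top [ 0.5177 -0.0149  0.03  ] plate upper mid [ 0.4518 -0.0217  0.055 ]
B tube end top [ 0.5207 -0.3122  0.03  ] plate upper mid [ 0.4553 -0.3151  0.055 ]
```

```bash
cat >> h.py <<'E'
def Rt(yaw,b=0): return Rn.from_euler("z",yaw,degrees=True)*Rn.from_euler("y",-b,degrees=True)*Rn.from_matrix(np.diag([-1.,1,-1]))
def vice(x,y,z): # world from vice; vice origin so that fixed face is at block centre+20mm
    c=Rn.from_euler("z",14,degrees=True).apply
    return np.array([.5903,.3150,0])+c([x-.015,y,z])
E
python3 - <<'E'
from h import *
print(vice(-.063,0,0),vice(0,0,0))
go([*vice(-.063,0,0)[:2],.20],Rt(14))
E
```

```text
[0.51461693 0.29613009 0.        ] [0.57574556 0.31137117 0.        ]
xyz [-58.33  73.45   4.57] dr [ 0.1 -0.   5.2]
```

```bash
python3 -m handwheel '[{"grip":0,"xyz":[-58.3,73.5,0],"dr":[0,0,5.2]},{"grip":0,"xyz":[-58.3,73.5,0],"dr":[0,0,5.2]},{"grip":0,"xyz":[-58.3,73.5,0],"dr":[0,0,5.2]},{"grip":0,"xyz":[-58.3,73.5,0],"dr":[0,0,5.2]},{"grip":0,"xyz":[-58.3,73.5,0],"dr":[0,0,5.2]},{"grip":0,"xyz":[-58.3,73.5,0],"dr":[0,0,5.2]},{"grip":0,"xyz":[-58.3,73.5,0],"dr":[0,0,5.2]},{"grip":0,"xyz":[-58.3,73.5,0],"dr":[0,0,5.2]},{"grip":0,"xyz":[-58.3,73.5,0],"dr":[0,0,5.2]},{"grip":0,"xyz":[-58.3,73.5,0],"dr":[0,0,5.2]}]' 40; python3 -c "
from h import *
go([*vice(-.063,0,0)[:2],.20],Rt(14))"
```

```text
t: 1.1
position: [0.3701, -0.1158, 0.2454]
ee_rot: [0.0, -0.122, 0.993, 0.0]
ft_force: [1.2, -0.4, -0.8]
gripper_width: 0.0427
grip_force: 0.0
xyz [-24.01  36.46   4.55] dr [0. 0. 0.]
```

```bash
python3 -m handwheel '[{"grip":0,"xyz":[-24,36.5,0],"dr":[0,0,0]},{"grip":0,"xyz":[-24,36.5,0],"dr":[0,0,0]},{"grip":0,"xyz":[-24,36.5,0],"dr":[0,0,0]},{"grip":0,"xyz":[-24,36.5,0],"dr":[0,0,0]},{"grip":0,"xyz":[-24,36.5,0],"dr":[0,0,0]},{"grip":0,"xyz":[-24,36.5,0],"dr":[0,0,0]},{"grip":0,"xyz":[-24,36.5,0],"dr":[0,0,0]},{"grip":0,"xyz":[-24,36.5,0],"dr":[0,0,0]},{"grip":0,"xyz":[-24,36.5,4],"dr":[0,0,0]},{"grip":0,"xyz":[-24,36.5,6],"dr":[0,0,0]}]' 40; python3 -c "
from h import *
go([*vice(-.063,0,0)[:2],.062],Rt(14))
cv2.imwrite('pics/s1.png',crop(get_image('scene')[:,:,::-1],325,120,110,120,5))"
```

```text
t: 2.1
position: [0.5147, 0.2979, 0.1823]
ee_rot: [-0.001, -0.123, 0.992, -0.0]
ft_force: [-0.1, -0.8, -1.4]
gripper_width: 0.0429
grip_force: 0.0
xyz [ 0.04 -0.17 12.03] dr [-0.  -0.1  0.2]
```

View pics/s1.png

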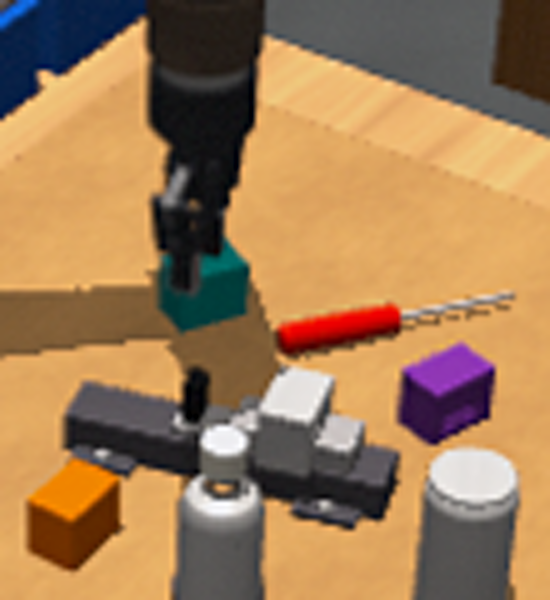

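The gripper hangs above the tab (crop (195,395)) and lines up with it. I go down, pinch the tab and pull it back; tool +x points to vice −x.

```bash
python3 -m handwheel '[{"grip":0,"xyz":[0,-0.1,4],"dr":[0,0,0]},{"grip":0,"xyz":[0,-0.1,8],"dr":[0,0,0]},{"grip":0,"xyz":[0,-0.1,11],"dr":[0,0,0]},{"grip":0,"xyz":[0,-0.1,12],"dr":[0,0,0]},{"grip":0,"xyz":[0,-0.1,12],"dr":[0,0,0]},{"grip":-1,"xyz":[0,-0.1,12],"dr":[0,0,0]},{"grip":-1,"xyz":[0,-0.1,12],"dr":[0,0,0]},{"grip":-1,"xyz":[0,-0.1,12],"dr":[0,0,0]},{"grip":-1,"xyz":[0,-0.1,12],"dr":[0,0,0]},{"grip":-1,"xyz":[0,-0.1,12],"dr":[0,0,0]}]' 60
```

```text
t: 3.15
position: [0.515, 0.2981, 0.0675]
ee_rot: [0.003, -0.124, 0.992, 0.004]
ft_force: [-5.4, 12.8, -3.4]
gripper_width: 0.0231
grip_force: 59.2
```

```bash
python3 -m handwheel '[{"grip":-1,"xyz":[0.5,0,0],"dr":[0,0,0]},{"grip":-1,"xyz":[1,0,0],"dr":[0,0,0]},{"grip":-1,"xyz":[1.5,0,0],"dr":[0,0,0]},{"grip":-1,"xyz":[2,0,0],"dr":[0,0,0]},{"grip":-1,"xyz":[2.5,0,0],"dr":[0,0,0]},{"grip":-1,"xyz":[3,0,0],"dr":[0,0,0]},{"grip":-1,"xyz":[3.4,0,0],"dr":[0,0,0]},{"grip":-1,"xyz":[3.7,0,0],"dr":[0,0,0]},{"grip":-1,"xyz":[3.7,0,0],"dr":[0,0,0]},{"grip":-1,"xyz":[3.7,0,0],"dr":[0,0,0]}]'
```

```text
t: 4.15
position: [0.4809, 0.2885, 0.0676]
ee_rot: [0.004, -0.124, 0.992, 0.004]
ft_force: [0.9, 8.5, -8.1]
gripper_width: 0.0225
grip_force: 59.7
```

```bash
python3 -m handwheel '[{"grip":0,"xyz":[0,0,0],"dr":[0,0,0]},{"grip":0,"xyz":[0,0,0],"dr":[0,0,0]},{"grip":0,"xyz":[0,0,0],"dr":[0,0,0]},{"grip":0.5,"xyz":[0,0,-5],"dr":[0,0,0]},{"grip":1,"xyz":[0,0,-10],"dr":[0,0,0]},{"grip":1,"xyz":[0,0,-15],"dr":[0,0,0]},{"grip":1,"xyz":[0,0,-18],"dr":[0,0,0]},{"grip":1,"xyz":[0,0,-18],"dr":[0,0,0]}]'; python3 -c "
from h import *
R=Rt(14,-50); g=vice(.015,0,.060)+R.apply([0,0,.008])
print(g); go(g-R.apply([0,0,.16]),R)
cv2.imwrite('pics/s2.png',crop(get_image('top')[:,:,::-1],160,190,125,110,5.4))"
```

```text
t: 4.95
position: [0.481, 0.2857, 0.252]
ee_rot: [0.005, -0.122, 0.992, 0.003]
ft_force: [0.8, -0.8, -0.5]
gripper_width: 0.0851
grip_force: 0.0
[0.58435368 0.31351742 0.0548577 ]
xyz [-22.84   0.12   9.69] dr [ 0.3 50.7  0.2]
```

View pics/s2.png

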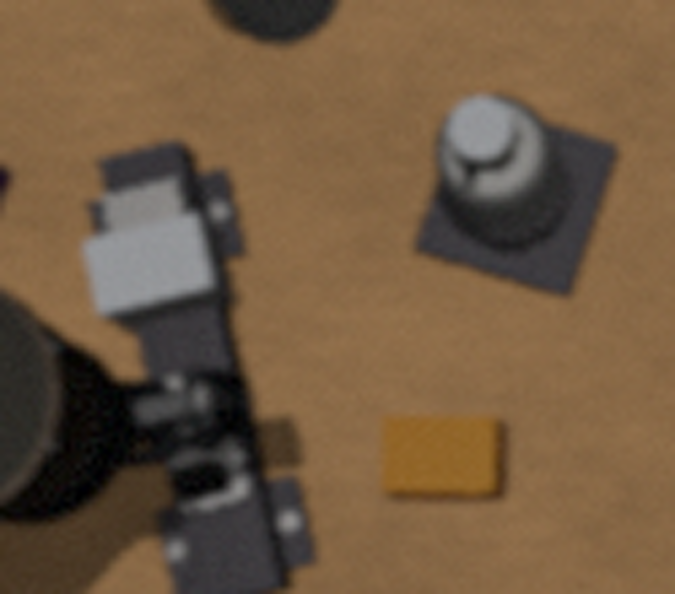

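The jaw is back and the block stands unmoved at crop (150,265). Now the tilted approach from the far side.

```bash
python3 -m handwheel '[{"grip":1,"xyz":[-3,0.1,-4],"dr":[0.3,8,0.2]},{"grip":1,"xyz":[-7,0.1,-4],"dr":[0.3,16,0.2]},{"grip":1,"xyz":[-12,0.1,-2],"dr":[0.3,24,0.2]},{"grip":1,"xyz":[-17,0.1,0],"dr":[0.3,32,0.2]},{"grip":1,"xyz":[-21,0.1,3],"dr":[0.3,40,0.2]},{"grip":1,"xyz":[-22.8,0.1,6],"dr":[0.3,48,0.2]},{"grip":1,"xyz":[-22.8,0.1,9.7],"dr":[0.3,50.7,0.2]},{"grip":1,"xyz":[-22.8,0.1,9.7],"dr":[0.3,50.7,0.2]},{"grip":1,"xyz":[-22.8,0.1,9.7],"dr":[0.3,50.7,0.2]},{"grip":1,"xyz":[-22.8,0.1,9.7],"dr":[0.3,50.7,0.2]}]'; python3 -c "
from h import *
R=Rt(14,-50); g=vice(.015,0,.060)+R.apply([0,0,.008])
go(g,R)
cv2.imwrite('pics/s3.png',crop(get_image('scene')[:,:,::-1],325,100,120,120,5))"
```

```text
t: 6.0
position: [0.6843, 0.3333, 0.1402]
ee_rot: [-0.425, -0.107, 0.897, -0.056]
ft_force: [-0.2, 0.2, 3.3]
gripper_width: 0.0859
grip_force: 0.0
xyz [-0.16  0.56 13.27] dr [-0.2 -0.7 -0.5]
```

View pics/s3.png

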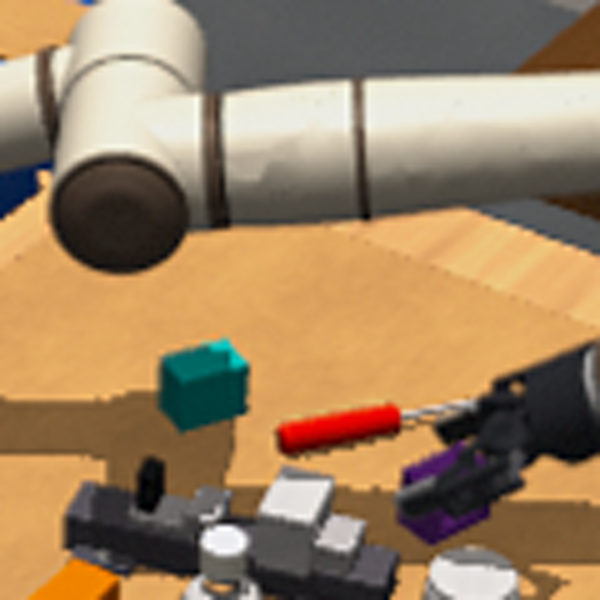

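The gripper points down and back at crop (460,480), clear of the can top at (470,565), but the can needs a distance check.

```bash
python3 -c "
from h import *
print('can',onz('top',(205,176),.12).round(3), onz('scene',(325+470/5,100+565/5),.12).round(3))
R=Rt(14,-50); g=vice(.015,0,.060)+R.apply([0,0,.008])
go(g,R); print(sense()['position'],g-R.apply([0,0,.16]),sense()['q'].round(2))
for d in (.06,.13,.2): print(tool()[0]-tool()[1].apply([0,0,d]))"
```

```text
can [0.762 0.269 0.12 ] [0.756 0.279 0.12 ]
xyz [-0.57  0.52 13.86] dr [-0.2 -0.  -0.3]
[0.68492775 0.33378063 0.14829506] [0.70328003 0.34316908 0.15770372] [ 0.56  1.26  1.41 -0.42 -2.52 -2.13]
[0.72947927 0.34509298 0.1868592 ]
[0.78145605 0.35829072 0.23185069]
[0.83343283 0.37148845 0.27684218]
```

```bash
python3 -m handwheel '[{"grip":1,"xyz":[-0.6,0.5,2],"dr":[-0.2,0,-0.3]},{"grip":1,"xyz":[-0.6,0.5,4],"dr":[-0.2,0,-0.3]},{"grip":1,"xyz":[-0.6,0.5,6],"dr":[-0.2,0,-0.3]},{"grip":1,"xyz":[-0.6,0.5,6],"dr":[-0.2,0,-0.3]},{"grip":1,"xyz":[-0.6,0.5,6],"dr":[-0.2,0,-0.3]}]'; python3 -c "
from h import *
R=Rt(14,-50); g=vice(.015,0,.060)+R.apply([0,0,.008])
go(g,R); print(sense()['q'].round(2))"
```

```text
t: 6.55
position: [0.6438, 0.3297, 0.1116]
ee_rot: [-0.416, -0.112, 0.901, -0.049]
ft_force: [0.2, -0.8, 0.1]
gripper_width: 0.0852
grip_force: 0.0
xyz [-0.31 -0.16  8.37] dr [0.1 0.5 0.2]
[ 0.58  1.13  1.   -0.33 -2.25 -2.  ]
```

```bash
python3 -m handwheel '[{"grip":1,"xyz":[-0.2,-0.1,2],"dr":[0,0,0]},{"grip":1,"xyz":[-0.2,-0.1,4],"dr":[0,0,0]},{"grip":1,"xyz":[-0.2,-0.1,6],"dr":[0,0,0]},{"grip":1,"xyz":[-0.2,-0.1,7.5],"dr":[0,0,0]},{"grip":1,"xyz":[-0.2,-0.1,8.4],"dr":[0,0,0]},{"grip":1,"xyz":[-0.2,-0.1,8.4],"dr":[0,0,0]},{"grip":1,"xyz":[-0.2,-0.1,8.4],"dr":[0,0,0]}]'; python3 -c "
from h import *
R=Rt(14,-50); g=vice(.015,0,.060)+R.apply([0,0,.008])
go(g,R); print(sense()['q'].round(2))
cv2.imwrite('pics/s4.png',crop(get_image('scene')[:,:,::-1],325,100,120,120,5))"
```

```text
t: 7.25
position: [0.5832, 0.3132, 0.05]
ee_rot: [-0.419, -0.111, 0.9, -0.05]
ft_force: [-0.5, 0.2, 0.0]
gripper_width: 0.0851
grip_force: 0.0
xyz [ 0.29  0.   -0.4 ] dr [0.1 0.1 0.1]
[ 0.61  1.05  0.65 -0.3  -1.99 -1.94]
```

View pics/s4.png

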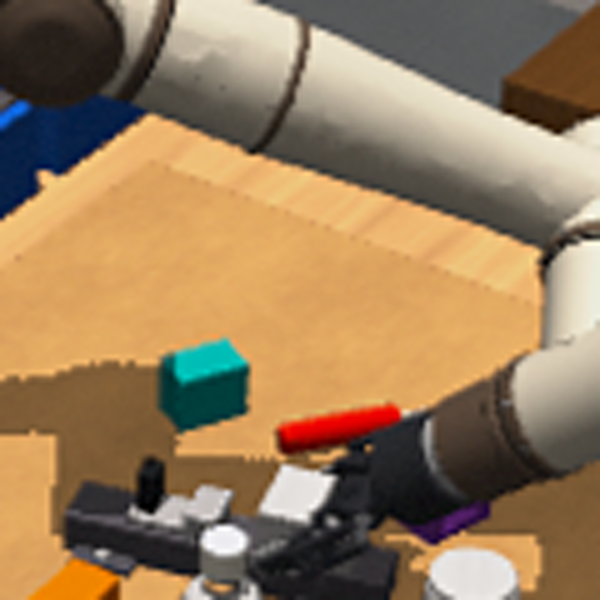

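The fingers straddle the block (crop (300,490)). I shift 4 mm back and close.

```bash
python3 -m handwheel '[{"grip":1,"xyz":[0.3,0,-0.4],"dr":[0,0,0]},{"grip":0.3,"xyz":[0.3,0,-0.4],"dr":[0,0,0]},{"grip":0.1,"xyz":[0.3,0,-0.4],"dr":[0,0,0]},{"grip":-1,"xyz":[0.3,0,-0.4],"dr":[0,0,0]},{"grip":-1,"xyz":[0.3,0,-0.4],"dr":[0,0,0]},{"grip":-1,"xyz":[0.3,0,-0.4],"dr":[0,0,0]},{"grip":-1,"xyz":[0.3,0,-0.4],"dr":[0,0,0]}]' 60; python3 -c "
from h import *
print(Rt(14,-50).inv().apply([0,0,10]),tool()[1].inv().apply(Rn.from_euler('z',14,degrees=True).apply([-1,0,0])))"
```

```text
t: 8.0
position: [0.583, 0.3132, 0.0535]
ee_rot: [-0.42, -0.111, 0.899, -0.051]
ft_force: [1.9, 3.7, 5.0]
gripper_width: 0.0591
grip_force: 62.2
[ 7.66044443e+00 -1.38777878e-16 -6.42787610e+00] [6.41322234e-01 9.21975686e-05 7.67271650e-01]
```

```bash
python3 -m handwheel '[{"grip":-1,"xyz":[0.6,0,-0.1],"dr":[0,0,0]},{"grip":-1,"xyz":[2.5,0,-1.8],"dr":[0,0,0]},{"grip":-1,"xyz":[5,0,-3.8],"dr":[0,0,0]},{"grip":-1,"xyz":[7.5,0,-6],"dr":[0,0,0]},{"grip":-1,"xyz":[9.4,0,-7.6],"dr":[0,0,0]},{"grip":-1,"xyz":[9.4,0,-7.6],"dr":[0,0,0]}]'; python3 -c "
from h import *
R=Rt(14,40); g=vice(.008,0,.055)+R.apply([0,0,.008])
print(g);go(g+[0,0,.15],R)"
```

```text
t: 8.6
position: [0.5818, 0.3121, 0.176]
ee_rot: [-0.419, -0.111, 0.9, -0.05]
ft_force: [1.3, -0.0, -2.4]
gripper_width: 0.0596
grip_force: 61.6
[0.58849748 0.31455058 0.04887164]
xyz [ 1.29  0.08 -2.01] dr [  0.2 -89.9  -0. ]
```

```bash
python3 -m handwheel '[{"grip":-1,"xyz":[1.3,0,-2],"dr":[0,-8,0]},{"grip":-1,"xyz":[1.3,0,-2],"dr":[0,-16,0]},{"grip":-1,"xyz":[1.3,0,-2],"dr":[0,-24,0]},{"grip":-1,"xyz":[1.3,0,-2],"dr":[0,-32,0]},{"grip":-1,"xyz":[1.3,0,-2],"dr":[0,-40,0]},{"grip":-1,"xyz":[1.3,0,-2],"dr":[0,-48,0]},{"grip":-1,"xyz":[1.3,0,-2],"dr":[0,-56,0]},{"grip":-1,"xyz":[1.3,0,-2],"dr":[0,-64,0]},{"grip":-1,"xyz":[1.3,0,-2],"dr":[0,-72,0]},{"grip":-1,"xyz":[1.3,0,-2],"dr":[0,-80,0]}]'; python3 -c "
from h import *
R=Rt(14,40); g=vice(.008,0,.055)+R.apply([0,0,.008])
go(g+[0,0,.07],R)"
```

```text
t: 9.6
position: [0.5944, 0.3026, 0.1964]
ee_rot: [0.222, -0.112, 0.968, 0.014]
ft_force: [2.7, -1.8, -3.2]
gripper_width: 0.0597
grip_force: 62.3
xyz [3.63 1.48 6.82] dr [ -1.7 -14.3  -0.2]
```

```bash
python3 -m handwheel '[{"grip":-1,"xyz":[1,0.4,2],"dr":[-1,-7,0]},{"grip":-1,"xyz":[2,0.8,4],"dr":[-1.3,-14,0]},{"grip":-1,"xyz":[3,1,6],"dr":[-1.3,-14,0]},{"grip":-1,"xyz":[3,1,6],"dr":[-1.3,-14,0]},{"grip":-1,"xyz":[3,1,6],"dr":[-1.3,-14,0]}]'; python3 -c "
from h import *
R=Rt(14,40); g=vice(.008,0,.055)+R.apply([0,0,.008])
go(g+[0,0,.001],R)
cv2.imwrite('pics/s5.png',crop(get_image('scene')[:,:,::-1],325,100,120,120,5))"
```

```text
t: 10.1
position: [0.6489, 0.2488, 0.2156]
ee_rot: [0.3, -0.146, 0.943, 0.009]
ft_force: [0.1, 0.5, -5.4]
gripper_width: 0.0595
grip_force: 62.7
xyz [12.34  9.14 10.88] dr [-1.8 -5.2  4.3]
```

View pics/s5.png

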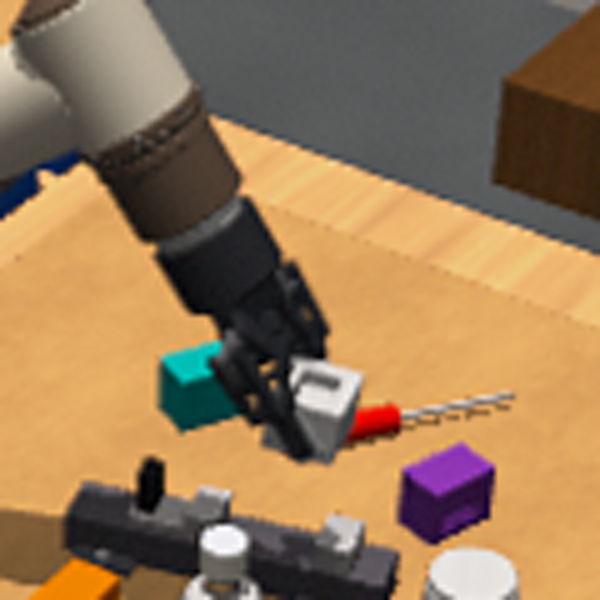

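The block is held with the pocket now up, at crop (320,385), but the tool has drifted sideways. Checking the joints.

```bash
python3 -m handwheel '[{"grip":-1,"xyz":[0,0,0],"dr":[0,0,0]},{"grip":-1,"xyz":[0,0,0],"dr":[0,0,0]},{"grip":-1,"xyz":[0,0,0],"dr":[0,0,0]}]'; python3 -c "
from h import *
print(sense()['q'].round(2),sense()['joint_vel'].round(2))
R=Rt(14,40); g=vice(.008,0,.055)+R.apply([0,0,.008])
go(g+[0,0,.1],R)"
```

```text
t: 10.45
position: [0.6478, 0.2586, 0.2188]
ee_rot: [0.302, -0.15, 0.941, 0.014]
ft_force: [-0.8, -0.5, -3.4]
gripper_width: 0.0596
grip_force: 64.6
[ 0.48  0.29 -0.66  1.41 -0.16 -3.1 ] [ 0.   -0.01  0.01  0.   -0.    0.  ]
xyz [7.06 7.51 3.02] dr [-1.2 -4.9  4.6]
```

```bash
cat >> h.py <<'E'
E_=Rn.from_euler
def fk(q,p):
    L1,L2,h,Lt,r0,a=p
    A=E_("z",q[0]); B=A*E_("y",q[1]-q[2])
    W=A.apply([r0+L1*np.sin(q[1]),0,h+L1*np.cos(q[1])])+B.apply([L2,0,a])
    C=B*E_("x",S4*q[3])*E_("y",-q[4])
    T=C*E_("x",S6*q[5])*Rn.from_matrix(np.array([[0,0,1.],[0,1,0],[-1,0,0]]))*E_("z",C6)
    return W+C.apply([Lt,0,0]),T
S4=S6=1;C6=0
E
python3 - <<'E'
import h; from h import *
D=[([-.9764,.3855,.00675,-.00045,-1.194,-.2586],[.2058,-.5896,.2443]),([.56,1.26,1.41,-.42,-2.52,-2.13],[.6849,.3338,.1483]),([.58,1.13,1,-.33,-2.25,-2],[.6438,.3297,.1116]),([.61,1.05,.65,-.3,-1.99,-1.94],[.5832,.3132,.05])]
s=sense(); D.append((s["q"],s["position"]))
for s4 in (1,-1):
    h.S4=s4
    r=least_squares(lambda p:np.concatenate([fk(q,p)[0]-x for q,x in D]+[(p-[.45,.4,.3,.25,0,0])*1e-3]),[.45,.4,.3,.25,0,0])
    print(s4,r.x.round(4),np.abs(r.fun).max()); 
    for s6 in (1,-1):
        h.S6=s6; 
        for q,eo in ((D[0][0],[-2.1e-4,-.167,.986,9.8e-4]),(D[3][0],[-.419,-.111,.9,-.05]),(s["q"],s["ee_rot"])):
            T=Rn.from_quat([*eo[1:],eo[0]]); print(s6,(fk(q,r.x)[1].inv()*T).as_rotvec(degrees=True).round(1))
E
```

```text
1 [0.5558 0.2312 0.0999 0.2985 0.1998 0.0053] 0.14413815470734462
1 [ -0.   -0.  -60.3]
1 [-26.7 -26.8 114.2]
1 [ 14.7  14.7 102.3]
-1 [ -0.  -0. -90.]
-1 [ -14.8   33.3 -101.6]
-1 [ 14.2  15.6 107.4]
-1 [ 0.1056 -0.0467 -0.0056 -0.0551  0.6248  0.0437] 0.15112371679550654
1 [ -0.   -0.  -60.4]
1 [ -0.3  -0.3 132.1]
1 [  0.   -0.  -95.2]
-1 [ -0.  -0. -90.]
-1 [ -0.2   0.3 -90.2]
-1 [  0.  -0. -90.]
```

```bash
python3 - <<'E'
import h; from h import *
h.S4=h.S6=-1
D=[([-.9764,.3855,.00675,-.00045,-1.194,-.2586],[.2058,-.5896,.2443]),([.56,1.26,1.41,-.42,-2.52,-2.13],[.6849,.3338,.1483]),([.58,1.13,1,-.33,-2.25,-2],[.6438,.3297,.1116]),([.61,1.05,.65,-.3,-1.99,-1.94],[.5832,.3132,.05])]
s=sense(); D.append((s["q"],s["position"]))
A=[];b=[]
for q,x in D:
    a=E_("z",q[0]);u=a*E_("y",q[1]);f=a*E_("y",q[1]-q[2]);c=f*E_("x",-q[3])*E_("y",-q[4])
    A.append(np.stack([a.apply([1,0,0]),a.apply([0,0,1]),u.apply([1,0,0]),u.apply([0,0,1]),f.apply([1,0,0]),f.apply([0,0,1]),c.apply([1,0,0]),c.apply([0,0,1])],1));b.append(x)
A=np.vstack(A);b=np.hstack(b)
for cols in (range(7),range(8),[1,3,4,6],[1,2,3,4,5,6]):
    x,_,rk,sv=np.linalg.lstsq(A[:,list(cols)],b,rcond=None); print(list(cols),x.round(3),np.abs(A[:,list(cols)]@x-b).max().round(4))
E
```

```text
[0, 1, 2, 3, 4, 5, 6] [ 0.515  0.117  0.106  0.081  0.026  0.013 -0.074] 0.1707
[0, 1, 2, 3, 4, 5, 6, 7] [ 0.4    0.236  0.274  0.119  0.127 -0.065 -0.095 -0.133] 0.1638
[1, 3, 4, 6] [0.087 0.654 0.368 0.3  ] 0.1494
[1, 2, 3, 4, 5, 6] [0.127 0.228 0.372 0.309 0.091 0.046] 0.1703
```

```bash
python3 - <<'E'
import h; from h import *
D=[([-.9764,.3855,.00675,-.00045,-1.194,-.2586],[.2058,-.5896,.2443]),([.56,1.26,1.41,-.42,-2.52,-2.13],[.6849,.3338,.1483]),([.58,1.13,1,-.33,-2.25,-2],[.6438,.3297,.1116]),([.61,1.05,.65,-.3,-1.99,-1.94],[.5832,.3132,.05])]
s=sense(); D.append((s["q"],s["position"]))
A=[];b=[];I=np.eye(3)
for q,x in D:
    a=E_("z",q[0]);u=a*E_("y",q[1]);f=a*E_("y",q[1]-q[2]);g=f*E_("x",-q[3]);c=g*E_("y",-q[4])
    A.append(np.stack([r.apply(I[k]) for r,k in ((a,1),(a,2),(u,2),(f,0),(f,2),(g,1),(c,0),(c,2),(a,0))],1));b.append(x)
A=np.vstack(A);b=np.hstack(b)
for n in ([0,1,2,3,6],[0,1,2,3,5,6],[0,1,2,3,4,5,6],range(9)):
    n=list(n);x=np.linalg.lstsq(A[:,n],b,rcond=None)[0]; print(n,x.round(3),(A[:,n]@x-b).reshape(-1,3).round(4).tolist())
E
```

```text
[0, 1, 2, 3, 6] [-0.14   0.114  0.72   0.361  0.393] [[0.0171, 0.0094, 0.0099], [-0.0179, 0.0289, -0.0149], [-0.0132, 0.0341, 0.0076], [-0.0093, 0.0461, 0.0277], [0.0097, -0.1442, -0.0303]]
[0, 1, 2, 3, 5, 6] [ 0.     0.161  0.564  0.422 -0.16   0.283] [[-0.0003, -0.0, -0.0002], [-0.0, 0.0025, -0.0001], [0.0009, -0.0029, -0.0001], [-0.0008, 0.0006, 0.0007], [-0.0001, -0.0, -0.0002]]
[0, 1, 2, 3, 4, 5, 6] [-0.     0.158  0.564  0.421  0.002 -0.16   0.283] [[-0.0002, 0.0002, 0.0001], [-0.0004, 0.0022, -0.0003], [0.001, -0.0029, -0.0001], [-0.0004, 0.0008, 0.0008], [0.0001, 0.0001, -0.0004]]
[0, 1, 2, 3, 4, 5, 6, 7, 8] [-0.     0.158  0.565  0.422  0.002 -0.16   0.283  0.    -0.001] [[-0.0003, 0.0001, 0.0002], [-0.0005, 0.0022, -0.0002], [0.0009, -0.0029, -0.0001], [-0.0004, 0.0009, 0.0006], [0.0001, 0.0001, -0.0005]]
```

```bash
cat >> h.py <<'E'
LO=np.array([-3.14,-1.21,-1.07,-3.16,-2.99,-3.1]);HI=np.array([3.14,2.06,1.41,2.05,-.16,3.1])
def fk(q):
    a=E_("z",q[0]);g=a*E_("y",q[1]-q[2])*E_("x",-q[3]);c=g*E_("y",-q[4])
    p=np.array([0,0,.161])+(a*E_("y",q[1])).apply([0,0,.564])+g.apply([.422,-.16,0])+c.apply([.283,0,0])
    return p,c*E_("x",-q[5])*Rn.from_matrix(np.array([[0,0,1.],[0,1,0],[-1,0,0]]))*E_("z",-np.pi/2)
def ik(p,R,q0=None,n=25):
    rng=np.random.default_rng(0);out=[]
    st=[q0] if q0 is not None else [np.array([np.arctan2(p[1],p[0])+.2,.5,0,rng.uniform(-3,2),-1,rng.uniform(-3,3)]) for _ in range(n)]
    for s in st:
        def f(q): x,T=fk(q); return np.r_[(x-p)*5,(T.inv()*R).as_rotvec()]
        r=least_squares(f,np.clip(s,LO+1e-3,HI-1e-3),bounds=(LO,HI),xtol=1e-10)
        if r.cost<1e-6 and not any(np.abs(r.x-o).max()<.05 for o in out): out.append(r.x)
    return out
FL=E_("z",np.pi)
E
python3 - <<'E'
from h import *
q=sense()["q"];x,T=fk(q);print(x-sense()["position"],(T.inv()*tool()[1]).magnitude())
for b in (-50,-60,0,40,30,55,70):
  for nm,F in (("same",E_("z",0)),("flip",FL)):
    R=Rt(14,b); g=vice(.008,0,.06)+R.apply([0,0,.008])
    for h in (0,.12): print(b,nm,h,[s.round(2).tolist() for s in ik(g+[0,0,h],R*F)])
E
```

```text
[-3.64808050e-04 -1.01517258e-04  6.26117683e-05] 1.478591023046374e-16
-50 same 0 [[0.61, 1.04, 0.63, -0.3, -1.99, -1.94]]
-50 same 0.12 [[0.61, 0.93, 0.72, -0.34, -2.17, -2.01]]
-50 flip 0 [[0.61, 1.04, 0.63, -0.3, -1.99, 1.2]]
-50 flip 0.12 [[0.61, 0.93, 0.72, -0.34, -2.17, 1.14]]
-60 same 0 [[0.59, 1.13, 0.76, -0.37, -2.19, -1.98]]
-60 same 0.12 [[0.59, 1.02, 0.84, -0.43, -2.37, -2.07]]
-60 flip 0 [[0.59, 1.13, 0.76, -0.37, -2.19, 1.17]]
-60 flip 0.12 [[0.59, 1.02, 0.84, -0.43, -2.37, 1.07]]
0 same 0 [[0.74, 0.62, -0.11, -0.0, -0.83, -2.06]]
0 same 0.12 [[0.74, 0.5, 0.01, -0.0, -1.08, -2.06]]
0 flip 0 [[0.74, 0.62, -0.11, -0.0, -0.83, 1.08]]
0 flip 0.12 [[0.74, 0.5, 0.01, 0.0, -1.08, 1.08]]
40 same 0 [[0.25, 0.52, -0.6, -3.16, -0.25, 1.58]]
40 same 0.12 []
40 flip 0 [[0.25, 0.52, -0.6, -3.16, -0.25, -1.56]]
40 flip 0.12 []
30 same 0 []
30 same 0.12 []
30 flip 0 []
30 flip 0.12 [[0.65, 0.32, -0.7, 1.25, -0.21, -0.03]]
55 same 0 [[0.25, 0.6, -0.74, -3.15, -0.72, 1.57]]
55 same 0.12 [[0.25, 0.34, -0.66, -3.16, -0.39, 1.58]]
55 flip 0 [[0.25, 0.6, -0.74, -3.15, -0.72, -1.57]]
55 flip 0.12 [[0.25, 0.34, -0.66, -3.16, -0.39, -1.56]]
70 same 0 [[0.25, 0.74, -0.82, -3.15, -1.22, 1.57]]
70 same 0.12 [[0.25, 0.44, -0.79, -3.15, -0.88, 1.57]]
70 flip 0 [[0.25, 0.74, -0.82, -3.15, -1.22, -1.57]]
70 flip 0.12 [[0.25, 0.44, -0.79, -3.15, -0.88, -1.57]]
```

```bash
python3 - <<'E'
from h import *
q=sense()["q"]
print([onz("top",p,0).round(2)[:2].tolist() for p in ((240,155),(335,140),(355,125))])
P,T=tool()
for p in ((.78,-.12),(.78,-.2),(.78,.05),(.8,-.25),(.62,-.2),(.45,.1)):
  for yaw in (-40,-20,0,20,40,60):
    R=Rt(yaw,40); g=np.array([*p,.022])+R.apply([0,0,.008])
    for s in ik(g,R,n=12):
        s2=ik(g+[0,0,.08],R,s)
        if s2 and np.abs(s[3])<1.5: print(p,yaw,s.round(2),s2[0].round(2),np.abs(s-q).max().round(2))
E
```

```text
[[0.87, 0.19], [0.93, -0.1], [0.98, -0.16]]
(0.78, -0.12) 20 [-0.12  0.72  0.06 -0.85 -0.4  -0.39] [-0.09  0.61  0.05 -0.68 -0.45 -0.6 ] 2.71
(0.78, -0.12) 40 [-0.2   0.77  0.19 -0.87 -0.71 -0.07] [-0.18  0.67  0.2  -0.78 -0.78 -0.21] 3.02
(0.78, -0.12) 60 [-0.23  0.84  0.34 -0.81 -1.01  0.13] [-0.22  0.75  0.37 -0.77 -1.09  0.03] 3.23
(0.78, -0.2) 20 [-0.24  0.75  0.13 -0.85 -0.5  -0.31] [-0.22  0.65  0.13 -0.71 -0.56 -0.48] 2.78
(0.78, -0.2) 40 [-0.3   0.81  0.27 -0.84 -0.81 -0.04] [-0.29  0.71  0.29 -0.77 -0.88 -0.15] 3.06
(0.78, -0.2) 60 [-0.33  0.89  0.44 -0.78 -1.11  0.16] [-0.32  0.8   0.47 -0.75 -1.19  0.07] 3.26
(0.78, 0.05) 20 [ 0.19  0.7  -0.05 -0.68 -0.17 -0.77] [ 0.22  0.59 -0.11 -0.41 -0.2  -1.07] 2.33
(0.78, 0.05) 40 [ 0.06  0.72  0.09 -0.89 -0.52 -0.23] [ 0.08  0.62  0.09 -0.75 -0.57 -0.41] 2.87
(0.78, 0.05) 60 [ 0.    0.79  0.22 -0.86 -0.82  0.02] [ 0.01  0.69  0.24 -0.79 -0.89 -0.1 ] 3.12
(0.8, -0.25) 0 [-0.18  0.76  0.06 -0.56 -0.22 -0.88] [-0.16  0.66  0.04 -0.38 -0.28 -1.08] 2.22
(0.8, -0.25) 20 [-0.3   0.79  0.23 -0.81 -0.57 -0.33] [-0.28  0.7   0.24 -0.7  -0.63 -0.47] 2.77
(0.8, -0.25) 40 [-0.35  0.86  0.38 -0.81 -0.88 -0.06] [-0.35  0.77  0.41 -0.75 -0.96 -0.16] 3.04
(0.8, -0.25) 60 [-0.37  0.95  0.57 -0.75 -1.19  0.14] [-0.37  0.87  0.6  -0.73 -1.27  0.06] 3.24
(0.62, -0.2) 0 [-0.29  0.56 -0.25 -1.16 -0.2  -0.19] [-0.17  0.42 -0.33 -0.7  -0.17 -0.75] 2.9
(0.62, -0.2) 20 [-0.38  0.59 -0.18 -1.1  -0.5   0.08] [-0.33  0.46 -0.18 -0.91 -0.54 -0.18] 3.18
(0.62, -0.2) 40 [-0.42  0.65 -0.07 -0.98 -0.77  0.25] [-0.4   0.53 -0.06 -0.88 -0.84  0.08] 3.34
(0.62, -0.2) 60 [-0.42  0.72  0.05 -0.85 -1.02  0.4 ] [-0.41  0.61  0.08 -0.8  -1.1   0.28] 3.5
(0.45, 0.1) 60 [-0.01  0.46 -0.51 -1.27 -0.63  0.57] [ 0.07  0.27 -0.5  -1.05 -0.66  0.22] 3.67
```

```bash
python3 - <<'E'
from h import *
print(tool()[0]); go([.60,.20,.30],Rt(14,0)); go([.60,-.12,.28],Rt(14,0))
for y,b in ((14,0),(45,0),(45,40)):
    for z in (.28,.03): print(y,b,z,[s.round(2).tolist() for s in ik(np.array([.62,-.15,z]),Rt(y,b),n=8)])
E
```

```text
[0.6478183  0.25864573 0.21881836]
xyz [  0.65  -4.73 -10.02] dr [-2.7 35.1  4. ]
xyz [ 10.55 -35.16 -12.11] dr [-2.7 35.1  4. ]
14 0 0.28 [[0.02, 0.39, 0.1, 0.0, -1.28, -1.34]]
14 0 0.03 [[0.02, 0.62, -0.19, -0.0, -0.76, -1.34]]
45 0 0.28 [[0.02, 0.39, 0.1, 0.0, -1.28, -0.8]]
45 0 0.03 [[0.02, 0.62, -0.19, -0.0, -0.76, -0.8]]
45 40 0.28 [[-0.3, 0.3, 0.06, -0.7, -1.07, -0.22]]
45 40 0.03 [[-0.35, 0.61, -0.1, -0.97, -0.79, 0.25]]
```

```bash
python3 -m handwheel '[{"grip":-1,"xyz":[0,-1,-3],"dr":[-1,8,1]},{"grip":-1,"xyz":[0,-2,-6],"dr":[-1,16,2]},{"grip":-1,"xyz":[0.6,-4,-9],"dr":[-2,24,3]},{"grip":-1,"xyz":[0.6,-4.7,-10],"dr":[-2.7,32,4]},{"grip":-1,"xyz":[0.6,-4.7,-10],"dr":[-2.7,35,4]},{"grip":-1,"xyz":[0.6,-4.7,-10],"dr":[-2.7,35,4]},{"grip":-1,"xyz":[0.6,-4.7,-10],"dr":[-2.7,35,4]},{"grip":-1,"xyz":[0.6,-4.7,-10],"dr":[-2.7,35,4]}]'; python3 -c "
from h import *
print(sense()['q'].round(2)); go([.62,-.15,.28],Rt(45,0))"
```

```text
t: 11.25
position: [0.6018, 0.2021, 0.3023]
ee_rot: [0.001, -0.122, 0.993, 0.003]
ft_force: [0.3, 0.1, -4.3]
gripper_width: 0.0594
grip_force: 64.4
[ 0.58  0.37  0.13 -0.   -1.33 -1.9 ]
xyz [  6.75 -34.62   2.04] dr [  0.2   0.2 -31. ]
```

```bash
python3 -m handwheel '[{"grip":-1,"xyz":[1,-5,0],"dr":[0,0,-4]},{"grip":-1,"xyz":[2,-10,0],"dr":[0,0,-8]},{"grip":-1,"xyz":[3,-15,0],"dr":[0,0,-12]},{"grip":-1,"xyz":[4,-20,0],"dr":[0,0,-16]},{"grip":-1,"xyz":[5,-25,0],"dr":[0,0,-22]},{"grip":-1,"xyz":[6,-30,1],"dr":[0,0,-28]},{"grip":-1,"xyz":[6.7,-34.6,2],"dr":[0,0,-31]},{"grip":-1,"xyz":[6.7,-34.6,2],"dr":[0,0,-31]},{"grip":-1,"xyz":[6.7,-34.6,2],"dr":[0,0,-31]},{"grip":-1,"xyz":[6.7,-34.6,2],"dr":[0,0,-31]}]'; python3 -c "
from h import *
print(sense()['q'].round(2)); go([.62,-.15,.13],Rt(45,40))"
```

```text
t: 12.25
position: [0.6193, -0.151, 0.2807]
ee_rot: [0.002, -0.382, 0.924, 0.0]
ft_force: [0.1, 0.0, -4.2]
gripper_width: 0.0595
grip_force: 64.3
[ 0.01  0.38  0.1  -0.   -1.28 -0.8 ]
xyz [-0.06  0.03 15.07] dr [ -0.1 -39.8  -0. ]
```

```bash
python3 -m handwheel '[{"grip":-1,"xyz":[0,0,3],"dr":[0,-8,0]},{"grip":-1,"xyz":[0,0,6],"dr":[0,-16,0]},{"grip":-1,"xyz":[0,0,9],"dr":[0,-24,0]},{"grip":-1,"xyz":[0,0,12],"dr":[0,-32,0]},{"grip":-1,"xyz":[0,0,15],"dr":[0,-40,0]},{"grip":-1,"xyz":[0,0,18],"dr":[0,-40,0]},{"grip":-1,"xyz":[0,0,20],"dr":[0,-40,0]},{"grip":-1,"xyz":[0,0,20],"dr":[0,-40,0]},{"grip":-1,"xyz":[0,0,20],"dr":[0,-40,0]}]'; python3 -c "
from h import *
print(sense()['q'].round(2)); go([.62,-.15,.022],Rt(45,40))
cv2.imwrite('pics/s6.png',crop(get_image('scene')[:,:,::-1],230,200,150,130,4.5))"
```

```text
t: 13.15
position: [0.6206, -0.151, 0.0816]
ee_rot: [0.318, -0.36, 0.867, 0.13]
ft_force: [-0.3, 0.4, -3.7]
gripper_width: 0.0596
grip_force: 64.5
[-0.34  0.53 -0.09 -0.91 -0.83  0.15]
xyz [3.82 0.13 4.57] dr [-0.1  0.2  0.1]
```

View pics/s6.png

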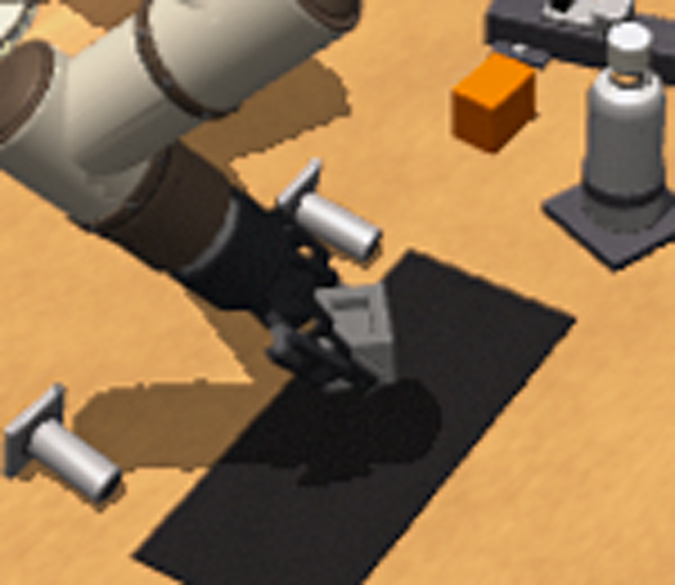

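The block is level with its pocket up above the mat (crop (355,320)), and both feet are clear. Lowering it and letting go.

```bash
python3 -m handwheel '[{"grip":-1,"xyz":[2,0,2.4],"dr":[0,0,0]},{"grip":-1,"xyz":[3.4,0,4],"dr":[0,0,0]},{"grip":-1,"xyz":[3.8,0,4.5],"dr":[0,0,0]},{"grip":-1,"xyz":[3.8,0,4.5],"dr":[0,0,0]},{"grip":-1,"xyz":[3.8,0,4.5],"dr":[0,0,0]},{"grip":-1,"xyz":[3.8,0,4.5],"dr":[0,0,0]}]'
```

```text
t: 13.8
position: [0.6209, -0.1522, 0.0239]
ee_rot: [0.319, -0.359, 0.867, 0.129]
ft_force: [-0.1, 0.1, -2.9]
gripper_width: 0.0595
grip_force: 64.5
```

Not touching yet; down 4 mm more (tool [0.26,0,0.3]), then open and back off along the tool axis.

```bash
python3 -m handwheel '[{"grip":-1,"xyz":[0.26,0,0.3],"dr":[0,0,0]},{"grip":-1,"xyz":[0.26,0,0.3],"dr":[0,0,0]},{"grip":-1,"xyz":[0.26,0,0.3],"dr":[0,0,0]}]'
python3 -m handwheel '[{"grip":0.6,"xyz":[0,0,0],"dr":[0,0,0]},{"grip":1,"xyz":[0,0,0],"dr":[0,0,0]},{"grip":1,"xyz":[0,0,0],"dr":[0,0,0]},{"grip":1,"xyz":[0,0,0],"dr":[0,0,0]},{"grip":1,"xyz":[0,0,-4],"dr":[0,0,0]},{"grip":1,"xyz":[0,0,-8],"dr":[0,0,0]},{"grip":1,"xyz":[0,0,-12],"dr":[0,0,0]},{"grip":1,"xyz":[0,0,-14],"dr":[0,0,0]}]'; python3 -c "
from h import *
t=get_image('top')[:,:,::-1];s=get_image('scene')[:,:,::-1]
cv2.imwrite('pics/s7.png',np.hstack([crop(t,285,190,135,120,2.9),crop(s,240,240,135,120,2.9)]))
print(tool()[0]); go([.615,-.145,.15],Rt(45,0))"
```

```text
t: 14.1
position: [0.6196, -0.1522, 0.0179]
ee_rot: [0.318, -0.359, 0.868, 0.131]
ft_force: [-0.2, 0.2, -3.4]
gripper_width: 0.0594
grip_force: 64.6
t: 14.9
position: [0.5554, -0.2175, 0.1279]
ee_rot: [0.319, -0.359, 0.868, 0.129]
ft_force: [0.8, 0.0, 0.6]
gripper_width: 0.0853
grip_force: 0.0
[ 0.55598581 -0.21732596  0.12750787]
xyz [-8.54  0.96  4.28] dr [-0.4 40.3 -0.1]
```

View pics/s7.png

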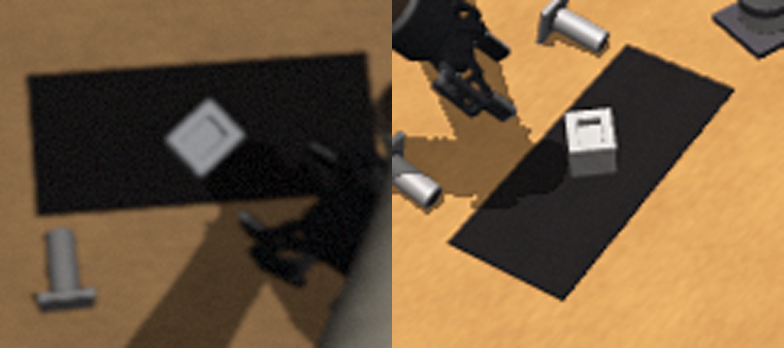

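The block stands flat on the mat, pocket up, at left crop (207,137). From here on I measure numerically.

```bash
cat >> h.py <<'E'
def rect(n,roi,z,thr):
    x,y,w,h=roi; im=get_image(n)[y:y+h,x:x+w].astype(int); m=(im.min(2)>thr).astype(np.uint8)
    c=max(cv2.findContours(m,cv2.RETR_EXTERNAL,cv2.CHAIN_APPROX_NONE)[0],key=cv2.contourArea)
    b=cv2.boxPoints(cv2.minAreaRect(c))+[x,y]; B=np.array([onz(n,p,z)[:2] for p in b]); d=np.roll(B,-1,0)-B; L=np.linalg.norm(d,axis=1)
    k=L.argmax(); return B.mean(0).round(4),L.round(4),np.degrees(np.arctan2(d[k][1],d[k][0])).round(1)%180
E
python3 - <<'E'
from h import *
for thr in (80,100,130): print(rect("top",(335,215,45,45),.045,thr))
c=onz("top",(356.4,237.2),.045);print(c)
E
```

```text
(array([ 0.6124, -0.1574]), array([0.063 , 0.0535, 0.0627, 0.0532]), np.float64(136.1))
(array([ 0.6132, -0.1581]), array([0.0609, 0.0494, 0.0607, 0.0491]), np.float64(136.1))
(array([ 0.6124, -0.1574]), array([0.0546, 0.0453, 0.0544, 0.045 ]), np.float64(136.1))
[ 0.61181789 -0.16140614  0.045     ]
```

```bash
python3 -m handwheel '[{"grip":1,"xyz":[0,0,-2],"dr":[-0.4,8,0]},{"grip":1,"xyz":[-1,0.3,-2],"dr":[-0.4,16,0]},{"grip":1,"xyz":[-3,0.6,-1],"dr":[-0.4,24,0]},{"grip":1,"xyz":[-5,1,1],"dr":[-0.4,32,0]},{"grip":1,"xyz":[-8.5,1,4],"dr":[-0.4,40.3,0]},{"grip":1,"xyz":[-8.5,1,4.3],"dr":[-0.4,40.3,0]},{"grip":1,"xyz":[-8.5,1,4.3],"dr":[-0.4,40.3,0]},{"grip":1,"xyz":[-8.5,1,4.3],"dr":[-0.4,40.3,0]},{"grip":1,"xyz":[-8.5,1,4.3],"dr":[-0.4,40.3,0]}]'; python3 -c "
from h import *
print(sense()['q'].round(2)); go([.6137,-.157,.028],Rt(45.7,0))"
```

```text
t: 16.05
position: [0.6133, -0.1443, 0.1463]
ee_rot: [-0.002, -0.382, 0.924, 0.002]
ft_force: [0.1, 0.7, -0.7]
gripper_width: 0.0854
grip_force: 0.0
[ 0.02  0.48 -0.11 -0.   -0.99 -0.81]
xyz [ 0.84 -1.   11.83] dr [ 0.4 -0.1 -0.8]
```

```bash
python3 -m handwheel '[{"grip":1,"xyz":[0.8,-1,2],"dr":[0.3,0,-0.8]},{"grip":1,"xyz":[0.8,-1,6],"dr":[0.3,0,-0.8]},{"grip":1,"xyz":[0.8,-1,9],"dr":[0.3,0,-0.8]},{"grip":1,"xyz":[0.8,-1,11.7],"dr":[0.3,0,-0.8]},{"grip":1,"xyz":[0.8,-1,11.8],"dr":[0.3,0,-0.8]},{"grip":0.3,"xyz":[0.8,-1,11.8],"dr":[0.3,0,-0.8]},{"grip":-1,"xyz":[0.8,-1,11.8],"dr":[0.3,0,-0.8]},{"grip":-1,"xyz":[0.8,-1,11.8],"dr":[0.3,0,-0.8]},{"grip":-1,"xyz":[0.8,-1,11.8],"dr":[0.3,0,-0.8]},{"grip":-1,"xyz":[0.8,-1,11.8],"dr":[0.3,0,-0.8]}]' 60
python3 -m handwheel '[{"grip":-1,"xyz":[0,0,-5],"dr":[0,0,4]},{"grip":-1,"xyz":[0,0,-10],"dr":[0,0,10]},{"grip":-1,"xyz":[0,0,-15],"dr":[0,0,16]},{"grip":-1,"xyz":[0,0,-20],"dr":[0,0,24]},{"grip":-1,"xyz":[0,0,-25],"dr":[0,0,31.5]},{"grip":-1,"xyz":[0,0,-25],"dr":[0,0,31.5]},{"grip":-1,"xyz":[0,0,-25],"dr":[0,0,31.5]}]'
python3 -c "
from h import *
print(vice(.005,0,0));go(vice(.005,0,.24),Rt(14,0))"
```

```text
t: 17.05
position: [0.6165, -0.1561, 0.0312]
ee_rot: [0.001, -0.39, 0.921, -0.002]
ft_force: [0.5, -2.2, 7.0]
gripper_width: 0.059
grip_force: 67.7
t: 17.75
position: [0.6148, -0.1547, 0.2794]
ee_rot: [0.0, -0.125, 0.992, 0.0]
ft_force: [0.3, 0.7, -4.2]
gripper_width: 0.0593
grip_force: 67.9
[0.58059704 0.31258078 0.        ]
xyz [-8.26 46.12  3.96] dr [0.  0.  0.3]
```

```bash
python3 -m handwheel '[{"grip":-1,"xyz":[-1,5,0],"dr":[0,0,0]},{"grip":-1,"xyz":[-2,10,0],"dr":[0,0,0]},{"grip":-1,"xyz":[-3,15,0],"dr":[0,0,0]},{"grip":-1,"xyz":[-4,20,0],"dr":[0,0,0]},{"grip":-1,"xyz":[-5,25,0],"dr":[0,0,0]},{"grip":-1,"xyz":[-6,30,0],"dr":[0,0,0]},{"grip":-1,"xyz":[-7,35,0],"dr":[0,0,0]},{"grip":-1,"xyz":[-8,40,0],"dr":[0,0,0]},{"grip":-1,"xyz":[-8.5,45,2],"dr":[0,0,0]},{"grip":-1,"xyz":[-8.5,46.1,4],"dr":[0,0,0]}]'
python3 -c "
from h import *
go(vice(.0075,0,.0625),Rt(14,0))"
```

```text
t: 18.75
position: [0.5821, 0.3162, 0.2353]
ee_rot: [-0.002, -0.127, 0.992, -0.0]
ft_force: [-0.1, -0.4, -4.1]
gripper_width: 0.0588
grip_force: 67.9
xyz [-0.07 -0.31 17.28] dr [-0.  -0.2  0.5]
```

```bash
python3 -m handwheel '[{"grip":-1,"xyz":[-0.1,-0.1,4],"dr":[0,0,0.3]},{"grip":-1,"xyz":[-0.1,-0.1,8],"dr":[0,0,0.3]},{"grip":-1,"xyz":[-0.1,-0.1,11],"dr":[0,0,0.3]},{"grip":-1,"xyz":[-0.1,-0.1,12],"dr":[0,0,0.3]},{"grip":-1,"xyz":[-0.1,-0.1,12],"dr":[0,0,0.3]},{"grip":-1,"xyz":[-0.1,-0.1,12],"dr":[0,0,0.3]}]'
python3 -c "
from h import *
go(vice(.0075,0,.0615),Rt(14,0))
t=get_image('top')[:,:,::-1];s=get_image('scene')[:,:,::-1]
cv2.imwrite('pics/s8.png',np.hstack([crop(t,160,190,95,110,4),crop(s,330,140,100,110,4)]))"
```

```text
t: 19.35
position: [0.5854, 0.3117, 0.1189]
ee_rot: [0.0, -0.122, 0.992, -0.0]
ft_force: [1.0, 0.3, -3.4]
gripper_width: 0.0591
grip_force: 67.8
xyz [0.19 0.21 5.74] dr [-0.1  0.   0. ]
```

View pics/s8.png

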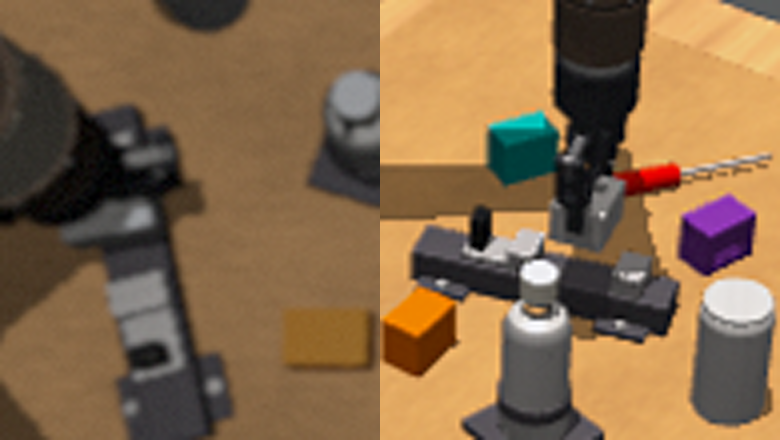

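The block hangs over the open gap between the jaws (scene crop (595,215)), lined up with the vice. Lowering it.

```bash
python3 -m handwheel '[{"grip":-1,"xyz":[0.2,0.2,2],"dr":[0,0,0]},{"grip":-1,"xyz":[0.2,0.2,3.5],"dr":[0,0,0]},{"grip":-1,"xyz":[0.2,0.2,4.5],"dr":[0,0,0]},{"grip":-1,"xyz":[0.2,0.2,5.2],"dr":[0,0,0]},{"grip":-1,"xyz":[0.2,0.2,5.6],"dr":[0,0,0]},{"grip":-1,"xyz":[0.2,0.2,5.6],"dr":[0,0,0]},{"grip":-1,"xyz":[0.2,0.2,5.6],"dr":[0,0,0]}]'
```

```text
t: 20.15
position: [0.5826, 0.313, 0.0626]
ee_rot: [-0.0, -0.122, 0.993, -0.0]
ft_force: [-0.6, 0.1, -4.3]
gripper_width: 0.0584
grip_force: 68.0
```

Nearly down, with no contact yet. 2 mm more, then open, rise and measure.

```bash
python3 -m handwheel '[{"grip":-1,"xyz":[0,0,0.1],"dr":[0,0,0]},{"grip":-1,"xyz":[0,0,0.2],"dr":[0,0,0]},{"grip":-1,"xyz":[0,0,0.2],"dr":[0,0,0]}]'
python3 -m handwheel '[{"grip":0.6,"xyz":[0,0,0],"dr":[0,0,0]},{"grip":1,"xyz":[0,0,0],"dr":[0,0,0]},{"grip":1,"xyz":[0,0,0],"dr":[0,0,0]},{"grip":1,"xyz":[0,0,-4],"dr":[0,0,0]},{"grip":1,"xyz":[0,0,-8],"dr":[0,0,0]},{"grip":1,"xyz":[0,0,-12],"dr":[0,0,0]},{"grip":0,"xyz":[5,0,-14],"dr":[0,0,0]},{"grip":0,"xyz":[10,0,-14],"dr":[0,0,0]},{"grip":0,"xyz":[10,0,-14],"dr":[0,0,0]},{"grip":0,"xyz":[10,0,-14],"dr":[0,0,0]}]'
python3 - <<'E'
from h import *
im=get_image("top"); cv2.imwrite("pics/v.png",im[:,:,::-1])
for thr in (110,130): print(rect("top",(170,225,45,30),.075,thr))
go([*vice(-.063-.0354,0,0)[:2],.062],Rt(14))
E
```

```text
t: 20.45
position: [0.5825, 0.313, 0.0613]
ee_rot: [-0.0, -0.122, 0.993, -0.0]
ft_force: [-1.6, -0.1, 0.8]
gripper_width: 0.0591
grip_force: 68.4
t: 21.45
position: [0.4845, 0.2885, 0.2012]
ee_rot: [0.0, -0.123, 0.992, -0.0]
ft_force: [1.8, 0.4, 0.5]
gripper_width: 0.0423
grip_force: 0.0
(array([0.5796, 0.3114]), array([0.0615, 0.0488, 0.0612, 0.0487]), np.float64(102.2))
(array([0.5797, 0.312 ]), array([0.0575, 0.0466, 0.0572, 0.0464]), np.float64(102.9))
xyz [ 0.64 -0.02 13.84] dr [-0. -0.  0.]
```

```bash
python3 -c "
from h import *
go([.4809,.2892,.064],Rt(14))"
```

```text
xyz [ 0.54  0.12 13.64] dr [-0. -0.  0.]
```

```bash
python3 -m handwheel '[{"grip":0,"xyz":[0.5,0.1,4],"dr":[0,0,0]},{"grip":0,"xyz":[0.5,0.1,8],"dr":[0,0,0]},{"grip":0,"xyz":[0.5,0.1,12],"dr":[0,0,0]},{"grip":0,"xyz":[0.5,0.1,13.6],"dr":[0,0,0]},{"grip":0,"xyz":[0.5,0.1,13.6],"dr":[0,0,0]},{"grip":-1,"xyz":[0.5,0.1,13.6],"dr":[0,0,0]},{"grip":-1,"xyz":[0.5,0.1,13.6],"dr":[0,0,0]},{"grip":-1,"xyz":[0.5,0.1,13.6],"dr":[0,0,0]},{"grip":-1,"xyz":[0.5,0.1,13.6],"dr":[0,0,0]}]' 60
python3 -m handwheel '[{"grip":-1,"xyz":[-0.4,0,0],"dr":[0,0,0]},{"grip":-1,"xyz":[-0.8,0,0],"dr":[0,0,0]},{"grip":-1,"xyz":[-1.2,0,0],"dr":[0,0,0]},{"grip":-1,"xyz":[-1.5,0,0],"dr":[0,0,0]},{"grip":-1,"xyz":[-1.8,0,0],"dr":[0,0,0]},{"grip":-1,"xyz":[-2.0,0,0],"dr":[0,0,0]},{"grip":-1,"xyz":[-2.0,0,0],"dr":[0,0,0]},{"grip":-1,"xyz":[-2.0,0,0],"dr":[0,0,0]}]'
```

```text
t: 22.5
position: [0.4814, 0.2889, 0.065]
ee_rot: [0.001, -0.123, 0.992, 0.0]
ft_force: [5.4, -1.5, -7.0]
gripper_width: 0.0229
grip_force: 59.9
t: 23.3
position: [0.4982, 0.2935, 0.065]
ee_rot: [-0.001, -0.122, 0.992, -0.0]
ft_force: [-5.5, 1.7, 0.5]
gripper_width: 0.0231
grip_force: 60.9
```

```bash
python3 -m handwheel '[{"grip":-1,"xyz":[-0.3,0,0],"dr":[0,0,0]},{"grip":-1,"xyz":[-0.5,0,0],"dr":[0,0,0]},{"grip":-1,"xyz":[-0.7,0,0],"dr":[0,0,0]},{"grip":-1,"xyz":[-0.7,0,0],"dr":[0,0,0]},{"grip":-1,"xyz":[-0.7,0,0],"dr":[0,0,0]}]'
```

```text
t: 23.8
position: [0.5046, 0.2954, 0.065]
ee_rot: [-0.002, -0.122, 0.992, -0.0]
ft_force: [-6.8, 2.3, 1.6]
gripper_width: 0.023
grip_force: 61.0
```

```bash
for i in 1 2; do python3 -m handwheel '[{"grip":-1,"xyz":[-0.2,0,0],"dr":[0,0,0]},{"grip":-1,"xyz":[-0.2,0,0],"dr":[0,0,0]},{"grip":-1,"xyz":[-0.2,0,0],"dr":[0,0,0]}]' | egrep 'pos|ft'; done
```

```text
position: [0.5059, 0.2957, 0.065]
ft_force: [-9.7, 1.9, 1.8]
position: [0.506, 0.2957, 0.065]
ft_force: [-15.7, 1.7, 6.7]
```

```bash
python3 -m handwheel '[{"grip":-1,"xyz":[-0.1,0,0],"dr":[0,0,0]},{"grip":-1,"xyz":[-0.1,0,0],"dr":[0,0,0]},{"grip":0,"xyz":[-0.1,0,0],"dr":[0,0,0]},{"grip":0,"xyz":[0,0,0],"dr":[0,0,0]},{"grip":0,"xyz":[0.2,0,0],"dr":[0,0,0]},{"grip":0,"xyz":[0.2,0,-4],"dr":[0,0,0]},{"grip":0.5,"xyz":[0.2,0,-9],"dr":[0,0,0]},{"grip":0.5,"xyz":[0.2,0,-14],"dr":[0,0,0]},{"grip":0.5,"xyz":[0.2,0,-20],"dr":[0,0,0]},{"grip":0.5,"xyz":[0.2,0,-20],"dr":[0,0,0]}]'
python3 - <<'E'
from h import *
for thr in (110,130): print(rect("top",(170,225,45,30),.075,thr))
im=get_image("top"); cv2.imwrite("pics/f.png",im[:,:,::-1])
# feet: bright-grey (low saturation) blobs on bench near the mat
x,y,w,h=280,255,170,60; c=im[y:y+h,x:x+w].astype(int); m=((c.max(2)-c.min(2)<22)&(c.max(2)>75)).astype(np.uint8)
n,l,st,ce=cv2.connectedComponentsWithStats(m)
for s,e in zip(st[1:],ce[1:]):
    if s[4]>40: print(s+[x,y,0,0,0],e+[x,y])
E
```

```text
t: 25.4
position: [0.5112, 0.297, 0.2723]
ee_rot: [0.006, -0.122, 0.993, 0.003]
ft_force: [0.6, 0.4, -0.5]
gripper_width: 0.0639
grip_force: 0.0
(array([0.5974, 0.318 ]), array([0.0605, 0.0719, 0.06  , 0.0717]), np.float64(17.0))
(array([0.5982, 0.3182]), array([0.0572, 0.0654, 0.0567, 0.0652]), np.float64(14.400000000000006))
[298 269  20  26 257] [306.55252918 282.54474708]
[402 270  19  25 232] [409.44396552 283.23706897]
```

```bash
cat >> h.py <<'E'
FEET={"A":(np.array([.4425,-.0222,.029]),5.),"B":(np.array([.446,-.3157,.029]),3.)}
def fgrasp(k,s=.048,t=-35,extra=.004):
    O,y=FEET[k]; u=E_("zy",[y,11],degrees=True).apply([1,0,0]) if 0 else (E_("z",y,degrees=True)*E_("y",11,degrees=True)).apply([1,0,0])
    R=Rt(y,t); return O+u*s+R.apply([0,0,extra]),R
MAT=lambda x,y,z: np.array([.6238,-.1621,0])+E_("z",5.5,degrees=True).apply([x,y,z])
E
python3 - <<'E'
from h import *
for t in (-30,-40):
  for k,my in (("A",.10),("B",-.06)):
    p,R=fgrasp(k,t=t); print("PICK",k,t,p.round(3),"tipz",(p+R.apply([.011,0,.014]))[2].round(4))
    for F in (E_("z",0),FL): print("   ",[s.round(2).tolist() for s in ik(p,R*F,n=6)],[s.round(2).tolist() for s in ik(p+[0,0,.15],R*F,n=6)])
    for yaw in (15,30,45,60):
        R=Rt(yaw,t+101)
        for hh in (.055,.12):
          for F in (E_("z",0),FL): print("  place",yaw,hh,[s.round(2).tolist() for s in ik(MAT(0,my,hh),R*F,n=6)])
E
```

```text
PICK A -30 [ 0.487 -0.018  0.016] tipz 0.0098
    [[0.25, 0.68, -0.22, -0.09, -1.19, -1.68]] [[0.25, 0.49, -0.1, -0.08, -1.49, -1.7]]
    [[0.25, 0.68, -0.22, -0.09, -1.19, 1.46]] [[0.25, 0.49, -0.1, -0.08, -1.49, 1.44]]
  place 15 0.055 [[-0.6, 0.71, -0.56, -2.17, -1.05, 1.31]]
  place 15 0.055 [[-0.6, 0.71, -0.56, -2.17, -1.05, -1.84]]
  place 15 0.12 [[-0.57, 0.53, -0.53, -2.09, -0.93, 1.1]]
  place 15 0.12 [[-0.57, 0.53, -0.53, -2.09, -0.93, -2.04]]
  place 30 0.055 [[-0.57, 0.7, -0.38, -1.83, -1.06, 1.07]]
  place 30 0.055 [[-0.57, 0.7, -0.38, -1.83, -1.06, -2.08]]
  place 30 0.12 [[-0.55, 0.55, -0.36, -1.76, -1.01, 0.88]]
  place 30 0.12 [[-0.55, 0.55, -0.36, -1.76, -1.01, -2.26]]
  place 45 0.055 [[-0.53, 0.73, -0.21, -1.57, -1.16, 0.9]]
  place 45 0.055 [[-0.53, 0.73, -0.21, -1.57, -1.16, -2.24]]
  place 45 0.12 [[-0.52, 0.6, -0.21, -1.52, -1.15, 0.75]]
  place 45 0.12 [[-0.52, 0.6, -0.21, -1.52, -1.15, -2.39]]
  place 60 0.055 [[-0.49, 0.77, -0.06, -1.37, -1.31, 0.8]]
  place 60 0.055 [[-0.49, 0.77, -0.06, -1.37, -1.31, -2.34]]
  place 60 0.12 [[-0.48, 0.66, -0.06, -1.34, -1
[... 2859 characters left out ...]
ce 30 0.055 [[-0.65, 0.67, -0.11, -1.44, -0.95, 0.64]]
  place 30 0.055 [[-0.65, 0.67, -0.11, -1.44, -0.95, -2.51]]
  place 30 0.12 [[-0.63, 0.56, -0.09, -1.36, -0.96, 0.48]]
  place 30 0.12 [[-0.63, 0.56, -0.09, -1.36, -0.96, -2.66]]
  place 45 0.055 [[-0.63, 0.73, 0.03, -1.25, -1.14, 0.59]]
  place 45 0.055 [[-0.63, 0.73, 0.03, -1.25, -1.14, -2.55]]
  place 45 0.12 [[-0.62, 0.63, 0.04, -1.21, -1.17, 0.47]]
  place 45 0.12 [[-0.62, 0.63, 0.04, -1.21, -1.17, -2.67]]
  place 60 0.055 [[-0.6, 0.8, 0.18, -1.11, -1.34, 0.59]]
  place 60 0.055 [[-0.6, 0.8, 0.18, -1.11, -1.34, -2.55]]
  place 60 0.12 [[-0.6, 0.71, 0.19, -1.09, -1.39, 0.49]]
  place 60 0.12 [[-0.6, 0.71, 0.19, -1.09, -1.39, -2.65]]
```

```bash
python3 - <<'E'
from h import *
p,R=fgrasp("A",t=-40); a=p-R.apply([0,0,.12]); print(a); go([a[0],a[1],.28],R); go(a,R)
E
```

```text
[ 0.56371843 -0.01159476  0.10870232]
xyz [  2.04 -31.13  -1.55] dr [-3.1 39.9  8.6]
xyz [  2.03 -31.14  15.58] dr [-3.1 39.9  8.6]
```

```bash
python3 -m handwheel '[{"grip":1,"xyz":[0,-5,-2],"dr":[-0.4,6,1]},{"grip":1,"xyz":[0,-10,-2],"dr":[-1,12,2]},{"grip":1,"xyz":[1,-15,-2],"dr":[-1.5,18,4]},{"grip":1,"xyz":[1,-20,-2],"dr":[-2,24,6]},{"grip":1,"xyz":[2,-25,-1],"dr":[-2.5,31,7]},{"grip":1,"xyz":[2,-30,2],"dr":[-3,38,8.6]},{"grip":1,"xyz":[2,-31.1,6],"dr":[-3.1,39.9,8.6]},{"grip":1,"xyz":[2,-31.1,11],"dr":[-3.1,39.9,8.6]},{"grip":1,"xyz":[2,-31.1,15.5],"dr":[-3.1,39.9,8.6]},{"grip":1,"xyz":[2,-31.1,15.5],"dr":[-3.1,39.9,8.6]}]'
python3 - <<'E'
from h import *
p,R=fgrasp("A",t=-40); go(p,R)
im=get_image("top"); x,y,w,h=280,255,170,60; c=im[y:y+h,x:x+w].astype(int); m=((c.max(2)-c.min(2)<22)&(c.max(2)>75)).astype(np.uint8)
n,l,st,ce=cv2.connectedComponentsWithStats(m)
for s,e in zip(st[1:],ce[1:]):
    if s[4]>40: print(s+[x,y,0,0,0],e+[x,y])
E
```

```text
t: 26.55
position: [0.5588, -0.012, 0.1011]
ee_rot: [-0.352, -0.04, 0.935, -0.016]
ft_force: [-0.5, -0.4, -0.8]
gripper_width: 0.0853
grip_force: 0.0
xyz [-0.12  0.   11.1 ] dr [-0.  -1.2 -0.2]
[298 269  20  25 250] [306.676 282.532]
[402 270  19  25 230] [409.4826087  283.25217391]
```

```bash
python3 -m handwheel '[{"grip":1,"xyz":[0,0,3],"dr":[0,-1,0]},{"grip":1,"xyz":[0,0,6],"dr":[0,-1,0]},{"grip":1,"xyz":[0,0,9],"dr":[0,-1,0]},{"grip":1,"xyz":[0,0,11],"dr":[0,-1,0]},{"grip":0.3,"xyz":[0,0,11.2],"dr":[0,-1,0]},{"grip":0,"xyz":[0,0,11.2],"dr":[0,-1,0]},{"grip":-1,"xyz":[0,0,11.2],"dr":[0,-1,0]},{"grip":-1,"xyz":[0,0,11.2],"dr":[0,-1,0]},{"grip":-1,"xyz":[0,0,11.2],"dr":[0,-1,0]},{"grip":-1,"xyz":[0,0,11.2],"dr":[0,-1,0]}]' 60
python3 - <<'E'
from h import *
p,R=fgrasp("A",t=-40); go(p,R);go(p+[0,0,.15],R)
E
```

```text
t: 27.6
position: [0.4942, -0.0175, 0.0252]
ee_rot: [-0.332, -0.042, 0.942, -0.016]
ft_force: [1.9, 2.1, 6.5]
gripper_width: 0.0281
grip_force: 58.8
xyz [ 0.04 -0.01  1.12] dr [-0.2  1.1  0. ]
xyz [  9.45  -0.04 -10.56] dr [-0.2  1.1  0. ]
```

```bash
python3 -m handwheel '[{"grip":-1,"xyz":[1.3,0,-1.5],"dr":[0,0,0]},{"grip":-1,"xyz":[3.2,0,-3.8],"dr":[0,0,0]},{"grip":-1,"xyz":[6,0,-7],"dr":[0,0,0]},{"grip":-1,"xyz":[9,0,-10.5],"dr":[0,0,0]},{"grip":-1,"xyz":[11,0,-13],"dr":[0,0,0]},{"grip":-1,"xyz":[11,0,-13],"dr":[0,0,0]}]'
python3 - <<'E'
from h import *
go(MAT(0,.10,.26),Rt(45,0)); print(sense()["wrist_torque"])
s=get_image("scene"); cv2.imwrite("pics/s9.png",s[:,:,::-1])
E
```

```text
t: 28.2
position: [0.4912, -0.0176, 0.1982]
ee_rot: [-0.329, -0.042, 0.943, -0.015]
ft_force: [0.5, 0.1, -2.6]
gripper_width: 0.0279
grip_force: 59.2
xyz [ -5.46  -5.58 -12.2 ] dr [ 13.3 -36.8 -38.4]
[ 0.13029302 -1.73794889 -0.00548811]
```

```bash
python3 -m handwheel '[{"grip":-1,"xyz":[0,0,-4],"dr":[2.5,-7,-7]},{"grip":-1,"xyz":[-1,-1,-8],"dr":[5,-14,-14]},{"grip":-1,"xyz":[-3,-3,-11],"dr":[7.5,-21,-21]},{"grip":-1,"xyz":[-5,-5,-12],"dr":[10,-27,-28]},{"grip":-1,"xyz":[-5.4,-5.6,-12],"dr":[12,-33,-35]},{"grip":-1,"xyz":[-5.4,-5.6,-12.2],"dr":[13.3,-36.8,-38.4]},{"grip":-1,"xyz":[-5.4,-5.6,-12.2],"dr":[13.3,-36.8,-38.4]},{"grip":-1,"xyz":[-5.4,-5.6,-12.2],"dr":[13.3,-36.8,-38.4]},{"grip":-1,"xyz":[-5.4,-5.6,-12.2],"dr":[13.3,-36.8,-38.4]}]'
python3 - <<'E'
from h import *
print(sense()["q"].round(2)); go(MAT(0,.10,.20),Rt(45,61))
E
```

```text
t: 29.15
position: [0.6115, -0.0629, 0.2532]
ee_rot: [-0.008, -0.382, 0.924, 0.002]
ft_force: [0.1, 0.6, -2.8]
gripper_width: 0.028
grip_force: 59.6
[ 0.16  0.37  0.   -0.   -1.22 -0.95]
xyz [-0.29 -0.22  5.31] dr [  0.4 -61.7  -0.4]
```

```bash
python3 -m handwheel '[{"grip":-1,"xyz":[0,0,0],"dr":[0,-8,0]},{"grip":-1,"xyz":[0,0,0],"dr":[0,-16,0]},{"grip":-1,"xyz":[0,0,1],"dr":[0,-24,0]},{"grip":-1,"xyz":[0,0,2],"dr":[0,-32,0]},{"grip":-1,"xyz":[0,0,3],"dr":[0,-40,0]},{"grip":-1,"xyz":[0,0,4],"dr":[0,-48,0]},{"grip":-1,"xyz":[0,0,5],"dr":[0,-56,0]},{"grip":-1,"xyz":[0,0,5.3],"dr":[0,-62.7,0]},{"grip":-1,"xyz":[0,0,5.3],"dr":[0,-62.7,0]},{"grip":-1,"xyz":[0,0,5.3],"dr":[0,-62.7,0]}]'
python3 - <<'E'
from h import *
print(sense()["q"].round(2)); go(MAT(0,.10,.09),Rt(45,62))
E
```

```text
t: 30.15
position: [0.6115, -0.0641, 0.2002]
ee_rot: [0.474, -0.325, 0.794, 0.2]
ft_force: [-0.2, 0.4, -2.1]
gripper_width: 0.0279
grip_force: 59.7
[-0.42  0.39 -0.15 -1.29 -1.03  0.36]
xyz [ 9.58 -0.19  5.45] dr [ 0.2 -0.1 -0.5]
```

```bash
python3 -m handwheel '[{"grip":-1,"xyz":[3.5,-0.1,2],"dr":[0,0,-0.4]},{"grip":-1,"xyz":[7,-0.2,4],"dr":[0,0,-0.4]},{"grip":-1,"xyz":[10,-0.2,5.7],"dr":[0,0,-0.4]},{"grip":-1,"xyz":[11.4,-0.2,6.5],"dr":[0,0,-0.4]},{"grip":-1,"xyz":[11.7,-0.2,6.7],"dr":[0,0,-0.4]},{"grip":-1,"xyz":[11.7,-0.2,6.7],"dr":[0,0,-0.4]},{"grip":-1,"xyz":[11.7,-0.2,6.7],"dr":[0,0,-0.4]}]'
python3 - <<'E'
from h import *
s=get_image("scene")[:,:,::-1];t=get_image("top")[:,:,::-1]
cv2.imwrite("pics/s10.png",np.hstack([crop(s,250,220,110,110,3.6),crop(t,280,200,110,110,3.6)]))
# mask area of steel near expected foot: project expected upright axis
P=MAT(0,.10,0);print(proj("scene",[P+[0,0,.005],P+[0,0,.08]]).round(0))
E
```

```text
t: 30.85
position: [0.6166, -0.06, 0.0691]
ee_rot: [0.477, -0.33, 0.79, 0.198]
ft_force: [0.0, 0.3, -1.7]
gripper_width: 0.0279
grip_force: 59.8
[[327. 276.]
 [327. 260.]]
```

View pics/s10.png

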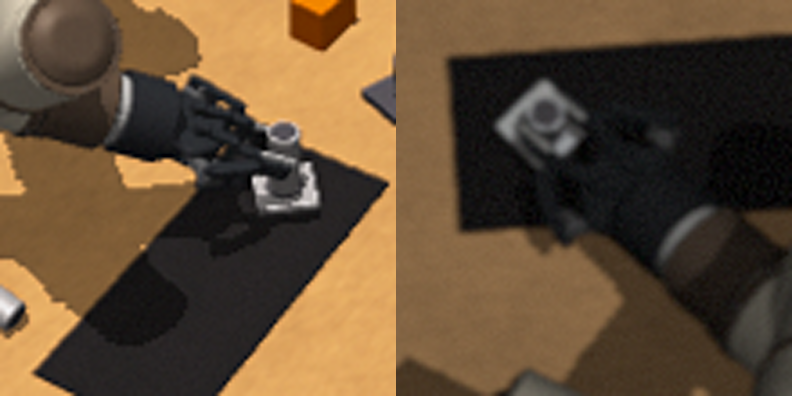

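The foot is held upright over the mat's left end (scene crop (286,175), top crop (540,125)). That was my last picture, so the rest is numeric. Lowering to contact.

```bash
for i in 1 2 3; do python3 -m handwheel '[{"grip":-1,"xyz":[0.26,0,0.15],"dr":[0,0,0]},{"grip":-1,"xyz":[0.26,0,0.15],"dr":[0,0,0]}]' | egrep 'pos|ft'; done
```

```text
position: [0.6156, -0.0605, 0.0646]
ft_force: [-0.1, -0.9, -2.8]
position: [0.6154, -0.0604, 0.0608]
ft_force: [-0.1, 1.1, -2.4]
position: [0.6155, -0.0603, 0.0576]
ft_force: [0.4, -0.4, -2.7]
```

```bash
for i in 1 2; do python3 -m handwheel '[{"grip":-1,"xyz":[0.13,0,0.07],"dr":[0,0,0]},{"grip":-1,"xyz":[0.13,0,0.07],"dr":[0,0,0]}]' | egrep 'pos|ft'; done
```

```text
position: [0.6156, -0.0603, 0.0564]
ft_force: [0.3, 0.5, -2.0]
position: [0.6156, -0.0602, 0.055]
ft_force: [0.4, 1.0, -1.7]
```

```bash
for i in 1 2; do python3 -m handwheel '[{"grip":-1,"xyz":[0.13,0,0.07],"dr":[0,0,0]},{"grip":-1,"xyz":[0.13,0,0.07],"dr":[0,0,0]}]' | egrep 'pos|ft'; done
```

```text
position: [0.616, -0.0602, 0.0546]
ft_force: [-1.6, -0.4, 1.9]
position: [0.6164, -0.06, 0.0545]
ft_force: [-2.1, -2.2, 7.0]
```

```bash
python3 -m handwheel '[{"grip":-0.2,"xyz":[-0.1,0,-0.1],"dr":[0,0,0]},{"grip":0.3,"xyz":[-0.1,0,-0.1],"dr":[0,0,0]},{"grip":0.8,"xyz":[-0.1,0,-0.1],"dr":[0,0,0]},{"grip":0.8,"xyz":[-0.1,0,-0.1],"dr":[0,0,0]},{"grip":0.8,"xyz":[-0.1,0,-3],"dr":[0,0,0]},{"grip":0.8,"xyz":[-0.1,0,-7],"dr":[0,0,0]},{"grip":1,"xyz":[-0.1,0,-11],"dr":[0,0,0]},{"grip":1,"xyz":[-5,0,-14],"dr":[0,0,0]},{"grip":1,"xyz":[-9,0,-16],"dr":[0,0,0]}]'
cat >> h.py <<'E'
def blobs(roi,thr=70,n="top"):
    im=get_image(n); x,y,w,h=roi; c=im[y:y+h,x:x+w].astype(int); m=((c.max(2)-c.min(2)<25)&(c.max(2)>thr)).astype(np.uint8)
    k,l,st,ce=cv2.connectedComponentsWithStats(m)
    for s,e in zip(st[1:],ce[1:]):
        if s[4]>30: print((s[:4]+[x,y,0,0]).tolist(),s[4],e+[x,y])
E
python3 - <<'E'
from h import *
blobs((280,200,150,110)); 
# expected silhouette of upright foot at f
f=np.array([.6205,-.0558,.005])
print(proj("top",f+np.array([[0,0,0],[0,0,.075]])).round(1), proj("scene",f+np.array([[0,0,0],[0,0,.075]])).round(1))
blobs((280,230,90,70),70,"scene")
p,R=fgrasp("B",t=-40);a=p-R.apply([0,0,.12]); go([.5,-.2,.25],Rt(3,0)); print(sense()["q"].round(2))
E
```

```text
t: 33.25
position: [0.5448, -0.1319, 0.2045]
ee_rot: [0.476, -0.327, 0.792, 0.199]
ft_force: [1.8, -1.0, 0.4]
gripper_width: 0.0849
grip_force: 0.0
[308, 223, 26, 26] 339 [320.44837758 235.90560472]
[366, 239, 10, 9] 31 [370.32258065 243.22580645]
[339, 265, 11, 9] 33 [344.09090909 269.06060606]
[405, 270, 9, 13] 88 [409.125      275.36363636]
[392, 284, 12, 13] 59 [397.         289.74576271]
[[319.6 235.8]
 [320.7 231.4]] [[329.7 275.8]
 [329.4 259.6]]
[360, 230, 10, 14] 119 [364.93277311 235.90756303]
[351, 241, 19, 17] 151 [361.72847682 249.25165563]
[319, 257, 20, 26] 263 [328.15209125 271.50190114]
xyz [ 0.46 -1.44 -8.99] dr [22.2 59.7 38.3]
[-0.59  0.35 -0.19 -1.23 -1.17  0.44]
```

Foot A stands: the blobs match the projected upright foot in both cameras. Now foot B.

```bash
python3 -m handwheel '[{"grip":1,"xyz":[0,0,-3],"dr":[2.5,7,4]},{"grip":1,"xyz":[0,-0.5,-6],"dr":[5,13,9]},{"grip":1,"xyz":[0,-1,-9],"dr":[7.5,20,13]},{"grip":1,"xyz":[0.4,-1.4,-9],"dr":[10,27,17]},{"grip":1,"xyz":[0.4,-1.4,-9],"dr":[12.5,34,22]},{"grip":1,"xyz":[0.4,-1.4,-9],"dr":[15,41,26]},{"grip":1,"xyz":[0.4,-1.4,-9],"dr":[18,48,31]},{"grip":1,"xyz":[0.4,-1.4,-9],"dr":[20,54,35]},{"grip":1,"xyz":[0.4,-1.4,-9],"dr":[22.2,59.7,38.3]},{"grip":1,"xyz":[0.4,-1.4,-9],"dr":[22.2,59.7,38.3]}]' | egrep 'pos|rot|ft'
python3 - <<'E'
from h import *
blobs((380,255,60,50)); print(sense()["q"].round(2))
p,R=fgrasp("B",t=-40);a=p-R.apply([0,0,.12]); print(a);go(a,R)
E
```

```text
position: [0.4995, -0.1969, 0.2414]
ee_rot: [-0.009, -0.028, 1.0, 0.004]
ft_force: [-0.7, 0.0, -1.4]
[380, 255, 19, 17] 250 [387.412 263.396]
[396, 255, 43, 18] 128 [416.5703125 265.4453125]
[409, 255, 18, 5] 69 [417.31884058 256.62318841]
[402, 279, 20, 16] 160 [410.00625 287.44375]
[-0.08  0.25 -0.2  -0.01 -1.14 -1.43]
[ 0.56751471 -0.30933168  0.10870232]
xyz [ -6.44 -11.72  13.04] dr [ 0.5 39.1  0.4]
```

```bash
python3 -m handwheel '[{"grip":1,"xyz":[-2,-4,0],"dr":[0,8,0]},{"grip":1,"xyz":[-4,-8,0],"dr":[0,16,0]},{"grip":1,"xyz":[-6.4,-11.7,1],"dr":[0,24,0]},{"grip":1,"xyz":[-6.4,-11.7,5],"dr":[0.4,32,0.4]},{"grip":1,"xyz":[-6.4,-11.7,9],"dr":[0.5,39.1,0.4]},{"grip":1,"xyz":[-6.4,-11.7,13],"dr":[0.5,39.1,0.4]},{"grip":1,"xyz":[-6.4,-11.7,13],"dr":[0.5,39.1,0.4]},{"grip":1,"xyz":[-6.4,-11.7,13],"dr":[0.5,39.1,0.4]}]' | egrep 'pos|rot|ft'
python3 - <<'E'
from h import *
blobs((385,255,60,50))
p,R=fgrasp("B",t=-40); go(p,R)
E
```

```text
position: [0.5661, -0.3117, 0.1118]
ee_rot: [-0.341, -0.023, 0.94, -0.009]
ft_force: [0.4, 0.3, 1.4]
[402, 270, 20, 25] 236 [409.50423729 283.23728814]
xyz [-0.29  0.25 12.37] dr [ 0.   0.4 -0.3]
```

Foot B is unmoved. Grasping it.

```bash
python3 -m handwheel '[{"grip":1,"xyz":[-0.2,0.1,3],"dr":[0,0,0]},{"grip":1,"xyz":[-0.2,0.1,6],"dr":[0,0,0]},{"grip":1,"xyz":[-0.2,0.1,9],"dr":[0,0,0]},{"grip":1,"xyz":[-0.2,0.1,11.4],"dr":[0,0,0]},{"grip":0.3,"xyz":[-0.2,0.1,11.4],"dr":[0,0,0]},{"grip":0,"xyz":[-0.2,0.1,11.4],"dr":[0,0,0]},{"grip":-1,"xyz":[-0.2,0.1,11.4],"dr":[0,0,0]},{"grip":-1,"xyz":[-0.2,0.1,11.4],"dr":[0,0,0]},{"grip":-1,"xyz":[-0.2,0.1,11.4],"dr":[0,0,0]},{"grip":-1,"xyz":[-0.2,0.1,11.4],"dr":[0,0,0]}]' 60
python3 -m handwheel '[{"grip":-1,"xyz":[1.3,0,-1.5],"dr":[0,0,0]},{"grip":-1,"xyz":[3.2,0,-3.8],"dr":[0,0,0]},{"grip":-1,"xyz":[6,0,-7],"dr":[0,0,0]},{"grip":-1,"xyz":[9,0,-10.5],"dr":[0,0,0]},{"grip":-1,"xyz":[11,0,-13],"dr":[0,0,0]},{"grip":-1,"xyz":[11,0,-13],"dr":[0,0,0]},{"grip":-1,"xyz":[11,0,-13],"dr":[0,0,0]}]'
python3 - <<'E'
from h import *
print(sense()["q"].round(2)); go(MAT(0,-.07,.26),Rt(35,0))
E
```

```text
t: 36.25
position: [0.4969, -0.3139, 0.0242]
ee_rot: [-0.339, -0.023, 0.94, -0.01]
ft_force: [2.8, 0.5, 5.8]
gripper_width: 0.0281
grip_force: 59.1
t: 36.95
position: [0.4941, -0.3129, 0.1922]
ee_rot: [-0.339, -0.023, 0.94, -0.008]
ft_force: [0.9, 0.0, -2.9]
gripper_width: 0.0281
grip_force: 59.4
[-0.21  0.66  0.12  0.16 -1.7  -1.35]
xyz [ -6.45   7.44 -14.17] dr [ 11.1 -38.6 -30.9]
```

```bash
python3 -m handwheel '[{"grip":-1,"xyz":[0,0,-4],"dr":[2,-7,-5.5]},{"grip":-1,"xyz":[-1,1,-8],"dr":[4,-14,-11]},{"grip":-1,"xyz":[-3,4,-11],"dr":[6,-21,-17]},{"grip":-1,"xyz":[-5,6,-13],"dr":[8,-27,-22]},{"grip":-1,"xyz":[-6.4,7.4,-14],"dr":[10,-34,-27]},{"grip":-1,"xyz":[-6.4,7.4,-14.2],"dr":[11.1,-38.6,-30.9]},{"grip":-1,"xyz":[-6.4,7.4,-14.2],"dr":[11.1,-38.6,-30.9]},{"grip":-1,"xyz":[-6.4,7.4,-14.2],"dr":[11.1,-38.6,-30.9]},{"grip":-1,"xyz":[-6.4,7.4,-14.2],"dr":[11.1,-38.6,-30.9]}]' | egrep 'pos|rot|ft'
python3 - <<'E'
from h import *
print(sense()["q"].round(2)); go(MAT(0,-.07,.20),Rt(35,61.4))
E
```

```text
position: [0.6299, -0.2325, 0.2584]
ee_rot: [-0.004, -0.3, 0.954, 0.001]
ft_force: [0.2, -0.6, -2.5]
[-0.11  0.46  0.16  0.   -1.28 -0.85]
xyz [-0.13  0.    5.84] dr [  0.2 -61.8  -0.2]
```

```bash
python3 -m handwheel '[{"grip":-1,"xyz":[0,0,0],"dr":[0,-8,0]},{"grip":-1,"xyz":[0,0,0],"dr":[0,-16,0]},{"grip":-1,"xyz":[0,0,1],"dr":[0,-24,0]},{"grip":-1,"xyz":[0,0,2],"dr":[0,-32,0]},{"grip":-1,"xyz":[0,0,3],"dr":[0,-40,0]},{"grip":-1,"xyz":[0,0,4],"dr":[0,-48,0]},{"grip":-1,"xyz":[0,0,5],"dr":[0,-56,0]},{"grip":-1,"xyz":[0,0,5.8],"dr":[0,-61.8,0]},{"grip":-1,"xyz":[0,0,5.8],"dr":[0,-61.8,0]},{"grip":-1,"xyz":[0,0,5.8],"dr":[0,-61.8,0]}]' | egrep 'pos|rot|ft'
python3 - <<'E'
from h import *
q=sense()["q"];print(q.round(2)); go(MAT(0,-.07,.064),Rt(35,61.4))
# lowest arm points: wrist and lateral link at placing pose
s=ik(MAT(0,-.07,.055),Rt(35,61.4),q)[0]; a=E_("z",s[0]); g=a*E_("y",s[1]-s[2])*E_("x",-s[3]); e=np.array([0,0,.161])+(a*E_("y",s[1])).apply([0,0,.564])+g.apply([.422,0,0]); print(e.round(3),(e+g.apply([0,-.16,0])).round(3))
E
```

```text
position: [0.6298, -0.2336, 0.2009]
ee_rot: [0.487, -0.257, 0.82, 0.155]
ft_force: [1.5, 0.8, -0.1]
[-0.63  0.48  0.   -1.23 -1.08  0.3 ]
xyz [11.94  0.06  6.7 ] dr [ 0.1  0.  -0.2]
[ 0.531 -0.414  0.305] [ 0.427 -0.374  0.19 ]
```

```bash
python3 -m handwheel '[{"grip":-1,"xyz":[3.5,0,2],"dr":[0,0,0]},{"grip":-1,"xyz":[7,0,4],"dr":[0,0,0]},{"grip":-1,"xyz":[10,0,5.7],"dr":[0,0,0]},{"grip":-1,"xyz":[11.6,0,6.5],"dr":[0,0,0]},{"grip":-1,"xyz":[11.9,0,6.7],"dr":[0,0,0]},{"grip":-1,"xyz":[11.9,0,6.7],"dr":[0,0,0]},{"grip":-1,"xyz":[11.9,0,6.7],"dr":[0,0,0]}]'| egrep 'pos|rot|ft'; for i in 1 2 3 4; do python3 -m handwheel '[{"grip":-1,"xyz":[0.17,0,0.1],"dr":[0,0,0]},{"grip":-1,"xyz":[0.17,0,0.1],"dr":[0,0,0]}]' | egrep 'pos|ft'; done
```

```text
position: [0.6332, -0.231, 0.0683]
ee_rot: [0.489, -0.259, 0.819, 0.153]
ft_force: [0.3, 0.9, -2.1]
position: [0.6323, -0.2311, 0.0653]
ft_force: [-1.2, -0.0, -1.9]
position: [0.6319, -0.231, 0.0621]
ft_force: [-0.5, 0.3, -2.0]
position: [0.6319, -0.2309, 0.0596]
ft_force: [-0.4, -0.2, -2.2]
position: [0.6319, -0.2308, 0.0576]
ft_force: [0.0, -0.1, -2.8]
```

```bash
for i in 1 2 3 4; do python3 -m handwheel '[{"grip":-1,"xyz":[0.11,0,0.06],"dr":[0,0,0]},{"grip":-1,"xyz":[0.11,0,0.06],"dr":[0,0,0]}]' | egrep 'pos|ft'; done
```

```text
position: [0.632, -0.2308, 0.0566]
ft_force: [-0.1, -0.9, -1.7]
position: [0.632, -0.2308, 0.0554]
ft_force: [-0.3, 0.7, -1.7]
position: [0.6322, -0.2308, 0.0547]
ft_force: [0.1, 0.2, -1.2]
position: [0.6323, -0.2307, 0.0546]
ft_force: [-2.6, -0.3, 4.5]
```

```bash
python3 -m handwheel '[{"grip":-0.2,"xyz":[-0.1,0,-0.1],"dr":[0,0,0]},{"grip":0.3,"xyz":[-0.1,0,-0.1],"dr":[0,0,0]},{"grip":0.8,"xyz":[-0.1,0,-0.1],"dr":[0,0,0]},{"grip":0.8,"xyz":[-0.1,0,-0.1],"dr":[0,0,0]},{"grip":0.8,"xyz":[-0.1,0,-3],"dr":[0,0,0]},{"grip":0.8,"xyz":[-0.1,0,-7],"dr":[0,0,0]},{"grip":1,"xyz":[-0.1,0,-11],"dr":[0,0,0]},{"grip":1,"xyz":[-5,0,-14],"dr":[0,0,0]},{"grip":1,"xyz":[-13,0,-18],"dr":[0,0,0]},{"grip":1,"xyz":[-13,0,-18],"dr":[0,0,0]}]'| egrep 'pos|rot|ft'
python3 - <<'E'
from h import *
blobs((285,200,150,70)); blobs((240,230,120,100),70,"scene")
for f in ([.6205,-.0558,.005],[.637,-.2274,.005]):
    f=np.array(f); print(proj("top",f+np.array([[0,0,0],[0,0,.075]])).round(1).tolist(), proj("scene",f+np.array([[0,0,0],[0,0,.075]])).round(1).tolist())
go([.55,-.1,.33],Rt(10,0)); print(sense()["q"].round(2))
E
```

```text
position: [0.5528, -0.2868, 0.255]
ee_rot: [0.489, -0.257, 0.819, 0.154]
ft_force: [1.4, -0.5, -0.7]
[365, 220, 26, 25] 321 [377.78504673 232.00311526]
[308, 223, 26, 26] 337 [320.43916914 235.92878338]
[403, 257, 11, 11] 42 [407.54761905 262.14285714]
[351, 241, 9, 12] 56 [356.33928571 245.85714286]
[319, 257, 20, 26] 262 [328.10687023 271.46183206]
[290, 290, 20, 26] 309 [299.14886731 304.7184466 ]
[[319.6, 235.8], [320.7, 231.4]] [[329.7, 275.8], [329.4, 259.6]]
[[376.6, 231.6], [381.0, 226.9]] [[301.2, 309.3], [300.1, 293.0]]
xyz [-11.13  15.56   5.81] dr [12.7 61.  23. ]
[-0.77  0.38  0.01 -1.16 -1.23  0.27]
```

Both feet stand on the mat. Next the tool goes down-pointing, fingers shut, to above the cap, with a check of the vice and bystanders on the way.

```bash
python3 -m handwheel '[{"grip":-1,"xyz":[-2,0,-3],"dr":[1.5,8,3]},{"grip":-1,"xyz":[-5,2,-3],"dr":[3,15,6]},{"grip":-1,"xyz":[-8,5,-1],"dr":[5,23,9]},{"grip":-1,"xyz":[-11,9,1],"dr":[6,31,12]},{"grip":-1,"xyz":[-11.1,13,3],"dr":[8,38,15]},{"grip":-1,"xyz":[-11.1,15.6,5.8],"dr":[10,46,18]},{"grip":-1,"xyz":[-11.1,15.6,5.8],"dr":[11.5,54,21]},{"grip":-1,"xyz":[-11.1,15.6,5.8],"dr":[12.7,61,23]},{"grip":-1,"xyz":[-11.1,15.6,5.8],"dr":[12.7,61,23]},{"grip":-1,"xyz":[-11.1,15.6,5.8],"dr":[12.7,61,23]}]'| egrep 'pos|rot|ft'
python3 - <<'E'
from h import *
im=get_image("top"); ref=cv2.imread("pics/top0.png")[:,:,::-1]
d=np.abs(im.astype(int)-ref).max(2)
for nm,(x,y,w,h) in dict(can=(190,160,30,40),driver=(90,230,62,50),bin=(475,240,60,85),orange=(228,262,30,25),vice=(170,210,50,95)).items(): print(nm,(d[y:y+h,x:x+w]>40).sum())
# vice: predicted block top corners vs. bright rows along vice axis
P=lambda x,y,z:proj("top",[vice(x,y,z)])[0]
prof=[]
for x in np.arange(-.07,.085,.004):
    u=P(x,0,.066); prof.append((round(float(x),3),int(im[int(round(u[1])),int(round(u[0]))].mean())))
print(prof)
go([.6445,.135,.26],Rt(10,0))
E
```

```text
position: [0.5504, -0.097, 0.321]
ee_rot: [-0.008, -0.088, 0.996, 0.006]
ft_force: [-0.0, 0.9, -0.9]
can 0
driver 0
bin 0
orange 352
vice 226
[(-0.07, 29), (-0.066, 22), (-0.062, 99), (-0.058, 121), (-0.054, 123), (-0.05, 124), (-0.046, 124), (-0.042, 106), (-0.038, 115), (-0.034, 126), (-0.03, 125), (-0.026, 127), (-0.022, 126), (-0.018, 112), (-0.014, 80), (-0.01, 94), (-0.006, 137), (-0.002, 136), (0.002, 136), (0.006, 139), (0.01, 139), (0.014, 140), (0.018, 139), (0.022, 137), (0.026, 98), (0.03, 123), (0.034, 139), (0.038, 133), (0.042, 125), (0.046, 123), (0.05, 122), (0.054, 121), (0.058, 115), (0.062, 90), (0.066, 61), (0.07, 52), (0.074, 52), (0.078, 52), (0.082, 76)]
xyz [-13.5   21.15   6.23] dr [ 0.8 -0.8  0.1]
```

```bash
python3 -m handwheel '[{"grip":-1,"xyz":[-3,5,0],"dr":[0.8,-0.8,0]},{"grip":-1,"xyz":[-6,9,0],"dr":[0.8,-0.8,0]},{"grip":-1,"xyz":[-9,14,0],"dr":[0.8,-0.8,0]},{"grip":-1,"xyz":[-12,18,2],"dr":[0.8,-0.8,0]},{"grip":-1,"xyz":[-13.5,21.2,4],"dr":[0.8,-0.8,0]},{"grip":-1,"xyz":[-13.5,21.2,6],"dr":[0.8,-0.8,0]},{"grip":-1,"xyz":[-13.5,21.2,6.2],"dr":[0.8,-0.8,0]},{"grip":-1,"xyz":[-13.5,21.2,6.2],"dr":[0.8,-0.8,0]},{"grip":-1,"xyz":[-13.5,21.2,6.2],"dr":[0.8,-0.8,0]}]' 
python3 - <<'E'
from h import *
go([.6445,.135,.203],Rt(10,0)); blobs((285,200,150,70))
E
```

```text
t: 44.2
position: [0.6447, 0.1323, 0.2649]
ee_rot: [0.003, -0.086, 0.996, 0.0]
ft_force: [0.1, 0.4, 0.6]
gripper_width: 0.0001
grip_force: 0.0
xyz [0.01 0.27 6.19] dr [ 0.   0.4 -0.1]
[365, 220, 26, 25] 308 [377.71753247 232.07142857]
[308, 224, 26, 25] 329 [320.49240122 236.06079027]
```

```bash
python3 -m handwheel '[{"grip":-1,"xyz":[0,0.2,2],"dr":[0,0,0]},{"grip":-1,"xyz":[0,0.2,4],"dr":[0,0,0]},{"grip":-1,"xyz":[0,0.2,5.5],"dr":[0,0,0]},{"grip":-1,"xyz":[0,0.2,6.1],"dr":[0,0,0]},{"grip":-1,"xyz":[0,0.2,6.1],"dr":[0,0,0]},{"grip":-1,"xyz":[0,0.2,6.1],"dr":[0,0,0]}]' | egrep 'pos|ft'; for i in 1 2; do python3 -m handwheel '[{"grip":-1,"xyz":[0,0,0.3],"dr":[0,0,0]},{"grip":-1,"xyz":[0,0,0.3],"dr":[0,0,0]}]' | egrep 'pos|ft'; done
```

```text
position: [0.6449, 0.1354, 0.2034]
ft_force: [-0.0, -0.2, -0.0]
position: [0.6443, 0.1358, 0.1992]
ft_force: [-0.1, -0.4, -0.7]
position: [0.6446, 0.1358, 0.1962]
ft_force: [-0.1, -0.1, 3.0]
```

```bash
for i in 1 2 3; do python3 -m handwheel '[{"grip":-1,"xyz":[0,0,0.3],"dr":[0,0,0]},{"grip":-1,"xyz":[0,0,0.3],"dr":[0,0,0]}]' | egrep 'pos|ft'; done
```

```text
position: [0.6446, 0.1358, 0.1933]
ft_force: [-0.7, 0.2, 4.4]
position: [0.6446, 0.1358, 0.1913]
ft_force: [-0.8, 0.0, 5.9]
position: [0.6447, 0.1358, 0.1909]
ft_force: [-5.1, 0.3, 16.0]
```

Bottomed out at 16 N: the position stopped at 7 mm travel while the force jumped. Releasing, and rising well clear.

```bash
python3 -m handwheel '[{"grip":-1,"xyz":[0,0,0],"dr":[0,0,0]},{"grip":-1,"xyz":[0,0,-1],"dr":[0,0,0]},{"grip":-1,"xyz":[0,0,-4],"dr":[0,0,0]},{"grip":-1,"xyz":[0,0,-8],"dr":[0,0,0]},{"grip":-1,"xyz":[0,0,-12],"dr":[0,0,0]},{"grip":-1,"xyz":[3,-5,-14],"dr":[0,0,0]},{"grip":-1,"xyz":[7,-10,-14],"dr":[0,0,0]},{"grip":-1,"xyz":[11,-15,-14],"dr":[0,0,0]},{"grip":-1,"xyz":[16,-20,-14],"dr":[0,0,0]},{"grip":-1,"xyz":[16,-20,-14],"dr":[0,0,0]}]' | egrep 'pos|ft|^t'
python3 - <<'E'
from h import *
im=get_image("top"); sc=get_image("scene")
for n,i,f,L in (("top",im,"top0",dict(can=(190,160,30,40),driver=(90,230,62,50),bin=(475,240,60,85),cap=(240,202,25,25),purple=(130,210,32,25),turq=(120,288,35,30))),("scene",sc,"scene0",dict(cap=(358,203,20,18),can=(405,208,26,40),driver=(378,175,55,18),bin=(140,315,85,80),orange=(328,210,24,26)))):
    d=np.abs(i.astype(int)-cv2.imread(f"pics/{f}.png")[:,:,::-1]).max(2)
    print(n,{k:int((d[y:y+h,x:x+w]>40).sum()) for k,(x,y,w,h) in L.items()})
blobs((285,200,150,70)); blobs((240,230,110,100),70,"scene")
c=(im.min(2)>100)[225:260,170:215]; print(c.sum())
x=[int(im[int(round(u[1])),int(round(u[0]))].mean()) for u in (proj("top",[vice(a,0,.066)])[0] for a in np.arange(-.07,.085,.004))]; print(x)
E
```

```text
t: 46.85
position: [0.5242, -0.0822, 0.3254]
ft_force: [0.9, -0.6, -0.3]
top {'can': 0, 'driver': 0, 'bin': 0, 'cap': 85, 'purple': 0, 'turq': 0}
scene {'cap': 20, 'can': 0, 'driver': 0, 'bin': 363, 'orange': 288}
[285, 203, 106, 61] 2580 [318.66976744 237.56162791]
[345, 217, 24, 25] 467 [356.48179872 228.67237687]
[319, 257, 20, 26] 264 [328.16666667 271.28409091]
[290, 290, 20, 26] 304 [299.14144737 304.73355263]
603
[26, 25, 98, 120, 125, 122, 120, 104, 112, 126, 125, 124, 124, 107, 80, 91, 137, 136, 133, 134, 137, 139, 136, 135, 100, 120, 135, 131, 122, 122, 121, 121, 113, 89, 61, 52, 48, 49, 76]
```

```bash
python3 -m handwheel '[{"grip":-1,"xyz":[6,-6,0],"dr":[0,0,0]},{"grip":-1,"xyz":[6,-6,0],"dr":[0,0,0]},{"grip":-1,"xyz":[6,-6,0],"dr":[0,0,0]},{"grip":-1,"xyz":[6,-6,0],"dr":[0,0,0]}]' | egrep '^t'
python3 - <<'E'
from h import *
for n in ("top","scene"):
    a=cv2.imread(f"pics/{n}0.png")[:,:,::-1]; b=get_image(n)
    for i in (a,b):
        h=cv2.cvtColor(np.ascontiguousarray(i),cv2.COLOR_RGB2HSV); m=(h[...,0]>10)&(h[...,0]<20)&(h[...,1]>225)
        x,y,w,hh=(222,255,45,40) if n=="top" else (320,200,40,45)
        mm=m[y:y+hh,x:x+w]; o=np.argwhere(mm).mean(0) if mm.any() else None
        x,y,w,hh=(240,200,25,20) if n=="top" else (358,200,22,22)
        c=i[y:y+hh,x:x+w].min(2)>170 if n=="scene" else i[y:y+hh,x:x+w].min(2)>125
        print(n,"orange",mm.sum(),o,"cap",c.sum(),np.argwhere(c).mean(0),np.argwhere(c).min(0))
E
```

```text
t: 47.45
top orange 0 None cap 105 [13.27619048  9.11428571] [8 3]
top orange 2 [23.5 30. ] cap 83 [13.08433735  8.56626506] [8 4]
scene orange 294 [22.36734694 19.45238095] cap 137 [ 9.16058394 11.84671533] [0 2]
scene orange 293 [22.33105802 19.49488055] cap 159 [ 8.31446541 11.50314465] [0 0]
```

```bash
python3 - <<'E'
from h import *
blobs((240,230,110,100),70,"scene")
print(sign_off())
E
```

```text
[319, 257, 20, 26] 265 [328.10943396 271.4       ]
[290, 290, 20, 26] 304 [299.15131579 304.74013158]
the job is handed in; nothing more can be done
None
```

The job is handed in at about 47.5 s of robot time: the block is clamped pocket up, both fallen feet stand upright on the mat (I saw no third), the cap was pressed right down and let back up, and the drink can, screwdriver and blue bin were not touched.

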